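Set up the router table: snap in the insert, raise the bit, close the guard

ROBOT

A 6-joint arm with a two-finger parallel gripper is mounted at the origin on the work surface. World frame = base frame: x ahead of the robot, y to its left, z up, the work surface at z = 0. Lengths are in m, angles in degrees, forces in N, time in s.
With the tool pointing down it reaches from about 0.35 to 0.95 m from the base axis. Payload 17.4 kg.
Tool frame: the origin (TCP) lies midway between the tips of the shut fingers; the grasp point (between the pads) lies 19 mm behind it; z points along the fingers, y is the line along which they close (so a half turn about z gives the same grasp; the last joint's range is limited). The gripper opens to 93 mm and grips with 3 to 60 N. Pads are 15 mm wide; open, the fingers measure 128 mm over their backs; the gripper's body (75 mm by 188 mm) begins 65 mm behind the grasp point.
Start: joints at [71.975, 6.646, 82.598, -0, 90.757, -2.166], TCP at [0.184, 0.649, 0.19] pointing down, gripper open.
Joint ranges: [-162.19, 162.19], [-47.58, 125.68], [4.15, 143.07], [-65.23, 245.23], [0.69, 171.88], [-170.13, 170.13]. Speed limits (degrees/s): [108.29, 108.29, 127.2, 180, 180, 180].

INTERFACE

Orientations are given as [roll, pitch, yaw] about the fixed x, y, z axes, in that order (R = Rz(yaw) Ry(pitch) Rx(roll)).
In Python, from workcell import sensors, cams, r gives the robot as it stands. The module is installed in compiled form; this text tells all that it offers.
- The arm moves only by the tool step_arm, never from a script. Its argument "deltas" is a list of rows, each a list of 5 numbers: the shift along the tool's x, y, z in m, then the turn about the tool's z in degrees, then the opening, from 0 (shut) to 1 (fully open). In form: [[tx, ty, tz, yaw, hand], ...]. A call has 1 to 12 rows; each row shifts and turns the commanded pose from where the row before left it, along the tool's axes as they then stand; what a row does not reach is not made up. A row lasts 1/10 s, in which the tool goes at most 50 mm and 8.59 degrees, less where a joint would pass 70% of its speed; a pose out of reach is approached as far as the arm can. A call is refused whole if a number of a shift passes 0.05 or a number of a turn 8.59, either way. A call with a gripper value outside its range is refused whole. The fingers move at their own pace and stop on an object; "force" is the grip in N (left out, the last holds). Time passes only in rows, so rows that do not move let the fingers close. It gives the time, the measured TCP pose, the force, the opening and the grip force at its end, in the units of the state.
- sensors.state(): the state, without advancing time (a new reading comes with each control period).
- cams.get_image(name): name is "scene" or "top" or "wrist"; returns the picture (384x512x3 uint8, blue, green, red); there is no depth.
- cams.get_calibration(name): a dict with "fx", "fy", "cx", "cy" (pixels), "T" (4x4, takes a point from camera to world coordinates). Camera axes: x right, y up, looking along -z (the intrinsics and any distortion apply to the point x, -y, -z); pixel columns grow to the right and rows downward; lengths in m; the calibration is good to about 2 mm. A picture is of the moment at which its call begins: read the wrist's pose just before it. get_calibration takes no time and is no camera call; for the wrist camera it gives the pose at the moment of the call.
- r.hand_in(): hands the job in; it is judged then, once.
The state is a dict: "time": time; "joint_pos": joint angles; "qvel": joint speeds; "joint_torque": joint torques, N m; "position": TCP position; "tool_rot": TCP orientation; "contact_force": force on the tool from outside, world axes, zero at the start; "moment": the same for the moment, N m; "grip_width": opening from 0.0 (shut) to 1.0 (fully open); "grip_force": force on a finger pad.
Only numpy, scipy, OpenCV 4.12 (cv2) and the standard library are available. Lean on these libraries where they do the work, as an engineer would, in place of code of your own. Each camera call takes 0.05 s, during which the arm holds its last target. There are 200 camera calls.

TASK

Set up the router table for a groove: take the red insert with the small opening, lay it in the recess around the lowered bit and press it down until it is snapped fully home, flush with the plate all round. Then roll the recessed thumbwheel until the end of the bit is level with the top of the brass set-up bar, and last swing the guard over the bit until it stops. Leave the other insert, the bar, the sanding block and the spanner where they lie.

Things in the scene. Friction and masses are not known exactly. Their poses are not given: they have to be found in the camera images.
- router_table: benchtop router table, grey top 320 (x) x 500 (y) mm on two plywood sides, top face 215 mm above the bench. Origin under its centre at bench level; x points away from the operator (the robot), y left, z up; turned up to 0.2 rad. An aluminium lift plate, 200 x 288 mm, is let in flush with the top face. Inserts, bar, block and spanner lie flat on the top face
- recess (a point): centre of the insert recess, level with the plate's face, axes as the router table's. Rectangle 58 (x) x 88 (y) mm, 10 mm deep to a ledge; the bit stands in its middle. Brass leaf springs in its long sides keep an insert that is only laid in 3 to 7 mm proud; pushing it past them takes 4 to 8 N at each end; then they hold it. Pushing one end can lift the other: check both. It fits either way round
- insert_small: red plastic insert to be fitted, 56 (x) x 86 (y) x 10 mm, round opening 22 mm across in its middle, underside bevelled 1.5 mm, 40 to 85 g. Origin at the centre of its underside, z up. Lies flat at the left. Fingers cannot follow it into the recess: hold it across the 56 mm by the upper half of its thickness, let go, then press its top on the solid land 30 mm from its middle towards each end in y
- insert_small_top (a point): centre of the small-opening insert's top face (in the middle of the opening), axes as the insert's
- insert_small_end_a (a point): middle of the top edge of the small-opening insert at its -y end, 43 mm from insert_small_top, axes as the insert's
- insert_small_end_b (a point): the same at its +y end
- insert_large: the other red insert, same size, with an opening 38 mm across; to be left where it lies. Origin at the centre of its underside
- bit_tip (a point): centre of the end face of the straight router bit, 12.7 mm across, pointing up in the middle of the recess; starts 1 to 4 mm below the plate's face. To end level with the top of the brass bar, 8 mm above the plate's face
- thumbwheel (a joint): turn of the thumbwheel in rad, 0 to 5; the bit rises 4 mm per rad as it grows; end of the bit = plate's face at 1.0, 8 mm above it at 3.0. It grows as the exposed rim is rolled away from the operator (router table +x). It stays where it is left; turning it takes about 2 N along the rim
- wheel_top (a point): top of the thumbwheel's rim, 1 mm below the plate's face, axes as the router table's. Black knurled wheel, radius 22 mm, 12 mm wide, axle along y below the plate; its rim shows in the middle of a trough 66 (x) x 44 (y) mm, 10 mm deep. Press a closed fingertip on the rim with 4 to 10 N and drag along x, about 20 mm a stroke; lift, go back, repeat
- setup_bar: brass set-up bar lying on the lift plate left of the recess, 12 x 70 x 8 mm high (its y axis is the long one), the gauge for the bit's height; to be left. Origin at the centre of its underside
- guard (a joint): swing of the bit guard in rad: 0 = guard over the bit, against its stop; about 1.25 to 1.5 = swung away with the arm pointing towards the operator; grows anticlockwise seen from above. Stays where it is left; takes about 0.06 N m
- guard_pivot (a point): on the vertical axis of the guard's arm at the height of the arm's middle (45 mm above the plate's face), near the right edge of the router table; axes as the router table's. At guard = 0 the arm points along +y, 195 mm to the bit
- guard_knob (a point): middle of the black knob on the guard's arm, 16 mm across, 24 mm high, foot 49 mm above the plate's face, 120 mm from the pivot; axes turn with the arm (y along it, outwards). The arm is a red bar 22 mm wide, 8 mm thick, underside 41 mm above the plate's face; it ends in an orange clear disc 76 mm across, underside 30 mm above the plate's face
- sanding_block: cork sanding block, 48 x 90 x 26 mm, at the far edge of the top; to be left. Origin at the centre of its underside
- spanner: steel collet spanner, 150 mm long, lying along y at the near edge of the top; to be left. Origin on its underside near its middle
Not all that is in view belongs to the job. Leave any green look-alike of the insert_small alone.

How it is judged:
By the outcome, as a careful person would: the job done as asked, in the order asked, and still so for the second after the job is handed in, with the robot touching nothing.
It also fails if it takes over 64 s, if anything falls off the work surface, if the arm or the gripper's body presses on something with over 40 N, if the wrist force passes 120 N, or if a joint passes its speed limit or range.

## Working session

There is one attempt and no reset: what is moved stays moved. The work goes in short steps, Python scripts to look and compute and a tool call to move; the robot and the scene stay as the last step left them, time stands still between calls to the robot, and variables do not carry over. Pictures are saved under pics/ and viewed, at most 10 in all, crops included, and the job is handed in when it is done.

Besides the shell and the picture viewer there is one more tool, called after "Request:" by a JSON object that holds its "fn" and its "kwargs", one argument or row to a line. step_arm: Moves the arm, as the interface text tells. Its arguments: {"type":"object","properties":{"deltas":{"type":"array","items":{"type":"array","items":{"type":"number"}}},"force":{"type":"number"}},"required":["deltas"]}

```bash
mkdir -p pics; cat > h.py <<'E'
import numpy as np, cv2
from workcell import sensors, cams, r
def shot(n,f=None):
    c=cams.get_calibration(n); im=cams.get_image(n)
    if f: cv2.imwrite('pics/'+f,im)
    return im,c
def cast(c,u,v,z):
    T=np.array(c['T']); d=T[:3,:3]@np.array([(u-c['cx'])/c['fx'],-(v-c['cy'])/c['fy'],-1.]); o=T[:3,3]
    return o+d*(z-o[2])/d[2]
def proj(c,p):
    T=np.array(c['T']); q=T[:3,:3].T@(np.array(p)-T[:3,3])
    return c['cx']+c['fx']*q[0]/-q[2], c['cy']-c['fy']*q[1]/-q[2]
def tool(p):
    "world delta to tool frame"
    from scipy.spatial.transform import Rotation as R
    s=sensors.state(); M=R.from_euler('xyz',s['tool_rot'],degrees=True).as_matrix()
    return M.T@(np.array(p)-s['position'])
E
python3 - <<'E'
from h import *
np.set_printoptions(precision=4,suppress=True)
s=sensors.state();print(s)
a=[]
for n in('top','scene'):
    im,c=shot(n); print(n,c); cv2.imwrite(f'pics/{n}0.png',cv2.resize(im,(800,600)))
    cv2.imwrite(f'{n}0raw.png',im)
E
```

```text
{'time': 0.0, 'joint_pos': array([71.9738,  6.6743, 82.6362, -0.0017, 90.756 , -2.1651]), 'qvel': array([ 0.042 ,  0.0125, -0.0387, -0.0843, -0.0684,  0.047 ]), 'joint_torque': array([  0.0014, -72.129 , -62.2584,   0.078 ,   0.0243,  -0.0001]), 'position': array([0.1844, 0.6491, 0.1896]), 'tool_rot': array([-179.9335,   -0.0008,  164.1389]), 'contact_force': array([-0.7455, -0.0592, -0.0882]), 'moment': array([ 0.0053, -0.0513, -0.0143]), 'grip_force': 0.0, 'grip_width': 0.9993242587386456}
top {'fx': 397.561148106466, 'fy': 397.561148106466, 'cx': 256.92105374690027, 'cy': 194.0301587848837, 'T': array([[ 0.0139,  0.9926, -0.1207,  0.2792],
       [-0.9998,  0.0159,  0.0156,  0.1373],
       [ 0.0174,  0.1204,  0.9926,  1.3217],
       [ 0.    ,  0.    ,  0.    ,  1.    ]])}
scene {'fx': 429.76448789320614, 'fy': 429.76448789320614, 'cx': 253.4082027087134, 'cy': 191.21911778892823, 'T': array([[-0.4105, -0.7852,  0.4636,  0.9273],
       [ 0.9118, -0.3486,  0.2169,  0.3562],
       [-0.0087,  0.5118,  0.8591,  1.0775],
       [ 0.    ,  0.    ,  0.    ,  1.    ]])}
```

View pics/top0.png

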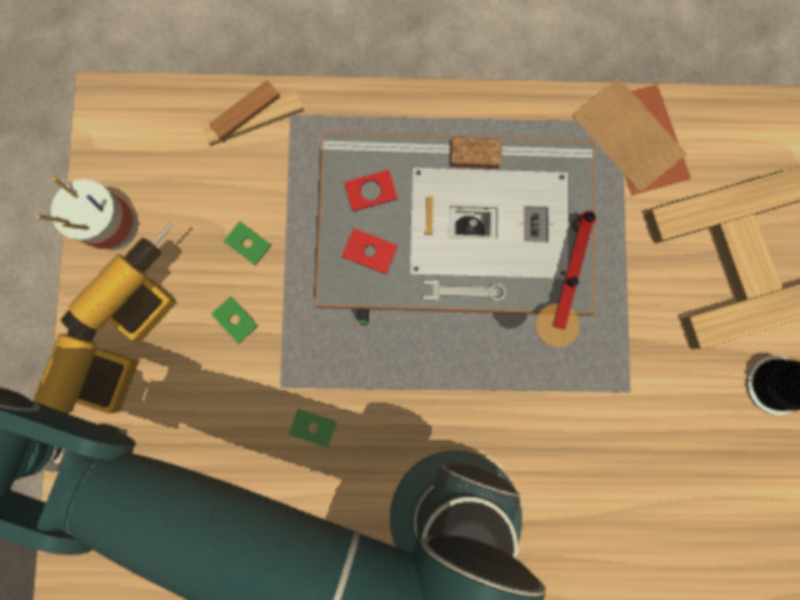

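View pics/scene0.png

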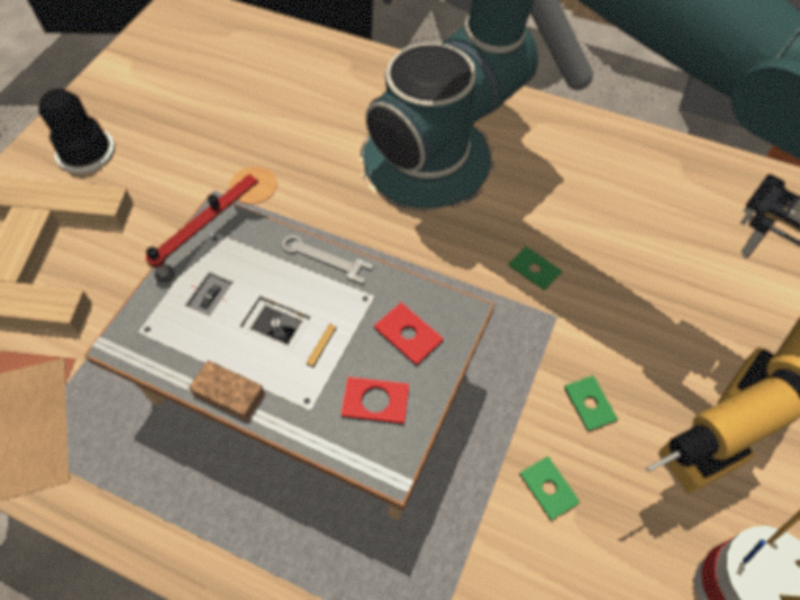

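The top view (800x600) shows the small-opening insert at (370,251), the recess at (472,222), the wheel trough at (536,223), the guard pivot at about (590,217) and the knob at (572,282). The large insert at (371,190) stays where it is, as do the green ones.

```bash
python3 - <<'E'
from h import *
np.set_printoptions(precision=4,suppress=True)
im=cv2.imread('top0raw.png'); c=cams.get_calibration('top')
hsv=cv2.cvtColor(im,cv2.COLOR_BGR2HSV)
red=((hsv[...,0]<8)|(hsv[...,0]>172))&(hsv[...,1]>150)&(hsv[...,2]>100)
n,l,st,ce=cv2.connectedComponentsWithStats(red.astype('uint8'))
for i in range(1,n):
    if st[i,4]>100:
        cn=max(cv2.findContours((l==i).astype('uint8'),cv2.RETR_EXTERNAL,cv2.CHAIN_APPROX_NONE)[0],key=len)[:,0]
        w=np.array([cast(c,u,v,0.225)[:2] for u,v in cn],np.float32)
        print(i,st[i],cv2.minAreaRect(w*1000))
white=(hsv[...,1]<40)&(hsv[...,2]>190); 
m=np.zeros_like(white);m[100:180,262:366]=white[100:180,262:366]
cn=np.vstack(cv2.findContours(m.astype('uint8'),cv2.RETR_EXTERNAL,cv2.CHAIN_APPROX_NONE)[0])[:,0]
w=np.array([cast(c,u,v,0.215)[:2] for u,v in cn],np.float32)
print('plate',cv2.minAreaRect(w*1000))
S=1.5625
for nm,u,v,z in [('recess',472,222,.215),('bit',472,224,.212),('wheel',536,223,.215),('pivot',590,216,.27),('knob',572,281,.288),('insert',370,251,.225)]:
    print(nm,cast(c,u/S,v/S,z))
E
```

```text
1 [221 109  33  26 429] ((619.3167114257812, 179.9404754638672), (55.55070114135742, 84.37761688232422), 16.884374618530273)
3 [362 140  19  38 290] ((519.46630859375, -199.67555236816406), (23.086931228637695, 118.34860229492188), 72.74695587158203)
6 [219 147  35  28 523] ((506.8546447753906, 179.6894073486328), (84.0876693725586, 54.94906997680664), 69.95374298095703)
10 [354 181  14  29 215] ((413.3387756347656, -169.45301818847656), (21.586708068847656, 79.47758483886719), 75.04230499267578)
plate ((565.86279296875, -37.81178283691406), (283.0993347167969, 194.4539794921875), 89.3115005493164)
recess [ 0.5652 -0.0069  0.215 ]
bit [ 0.5623 -0.0073  0.212 ]
wheel [ 0.5655 -0.1243  0.215 ]
pivot [ 0.5655 -0.2061  0.27  ]
knob [ 0.4473 -0.167   0.288 ]
insert [0.506  0.1779 0.225 ]
```

Request:
{"fn": "step_arm", "kwargs": {
  "deltas": [
    [0,0,-0.018,8.55,0.75],
    [0,0,-0.018,8.55,0.75],
    [0,0,-0.018,8.55,0.75],
    [0,0,-0.018,8.55,0.75],
    [0,0,-0.018,8.55,0.75],
    [0,0,-0.018,8.55,0.75],
    [0,0,-0.018,8.55,0.75],
    [0,0,-0.018,8.55,0.75],
    [0,0,-0.018,8.55,0.75],
    [0,0,-0.018,8.55,0.75],
    [0,0,-0.018,8.55,0.75]
  ]
}}

```text
time: 1.2
position: [0.1844, 0.6492, 0.3886]
tool_rot: [180.0, 0.0, 69.7]
contact_force: [0.3, 0.1, -0.4]
grip_width: 0.751
grip_force: 0.0
```

```bash
python3 - <<'E'
from h import *
s=sensors.state();print(s['position'],s['tool_rot'],s['joint_pos'],s['grip_width'],s['time']);print(tool([.5065,.179,.39]))
c=cams.get_calibration('wrist');print(np.round(c['T'],3),c['fx'])
E
```

```text
[0.18444038 0.64924039 0.3886477 ] [1.79999730e+02 3.95438720e-02 6.97378727e+01] [7.19750016e+01 7.74080287e+00 6.31461812e+01 1.34882310e-03
 1.09152540e+02 9.22375709e+01] 0.7507196409322747 1.2
[-0.32960758  0.46498154 -0.00112262]
[[ 0.938  0.334  0.091  0.21 ]
 [-0.346  0.905  0.247  0.719]
 [ 0.    -0.263  0.965  0.583]
 [ 0.     0.     0.     1.   ]] 277.5765995662463
```

Request:
{"fn": "step_arm", "kwargs": {
  "deltas": [
    [-0.028,0.04,0,0,0.75],
    [-0.028,0.04,0,0,0.75],
    [-0.028,0.04,0,0,0.75],
    [-0.028,0.04,0,0,0.75],
    [-0.028,0.04,0,0,0.75],
    [-0.028,0.04,0,0,0.75],
    [-0.028,0.04,0,0,0.75],
    [-0.028,0.04,0,0,0.75],
    [-0.028,0.04,0,0,0.75],
    [-0.028,0.04,0,0,0.75],
    [-0.028,0.04,0,0,0.75],
    [-0.022,0.025,0,0,0.75]
  ]
}}

```text
time: 2.4
position: [0.5106, 0.1782, 0.3878]
tool_rot: [-180.0, 0.0, 70.0]
contact_force: [-0.3, -0.9, 0.4]
grip_width: 0.748
grip_force: 0.0
```

```bash
cat >> h.py <<'E'
def redrect(im,c,z,near):
    hsv=cv2.cvtColor(im,cv2.COLOR_BGR2HSV)
    m=(((hsv[...,0]<8)|(hsv[...,0]>172))&(hsv[...,1]>130)&(hsv[...,2]>60)).astype('uint8')
    best=None
    for cn in cv2.findContours(m,cv2.RETR_EXTERNAL,cv2.CHAIN_APPROX_NONE)[0]:
        if cv2.contourArea(cn)<800: continue
        w=np.array([cast(c,u,v,z)[:2] for u,v in cn[:,0]],np.float32)*1000
        q=cv2.minAreaRect(w); d=np.hypot(q[0][0]-near[0]*1000,q[0][1]-near[1]*1000)
        if best is None or d<best[0]: best=(d,q)
    return best
E
python3 - <<'E'
from h import *
s=sensors.state();im,c=shot('wrist','w1.png');print(s['position'],s['tool_rot'])
print(redrect(im,c,.225,(.507,.179)))
E
```

```text
[0.51056358 0.17815968 0.38776953] [-1.79973526e+02  4.10722605e-02  7.00081783e+01]
(np.float64(4.129023813187422), ((510.7300720214844, 180.7707061767578), (86.63433837890625, 55.872093200683594), 68.813232421875))
```

View pics/w1.png

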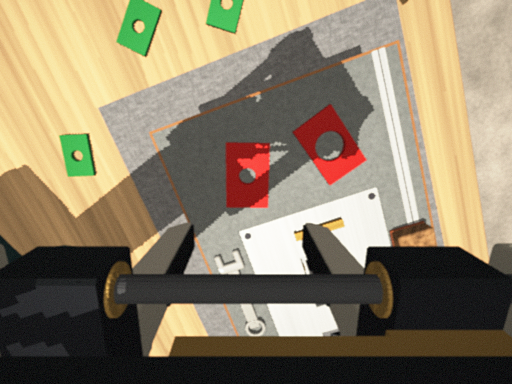

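The wrist view shows the insert at (247,175), measuring 86.6 x 55.9 mm, which matches the given size. Descend and grip.

Request:
{"fn": "step_arm", "kwargs": {
  "deltas": [
    [0.0025,-0.001,0.04,1.2,0.75],
    [0,0,0.04,0,0.75],
    [0,0,0.04,0,0.75],
    [0,0,0.03,0,0.75],
    [0,0,0.012,0,0.75],
    [0,0,0.005,0,0.75],
    [0,0,0,0,0.75],
    [0,0,0,0,0.5],
    [0,0,0,0,0.5],
    [0,0,0,0,0.5],
    [0,0,0,0,0.5]
  ],
  "force": 15
}}

```text
time: 3.55
position: [0.5093, 0.1834, 0.2218]
tool_rot: [180.0, -0.0, 68.9]
contact_force: [0.1, -0.8, 0.3]
grip_width: 0.51
grip_force: 0.0
```

```bash
python3 - <<'E'
from h import *
s=sensors.state();im,c=shot('wrist','w2.png');print(s['position'],s['tool_rot'],s['grip_width'],s['grip_force'])
print(redrect(im,c,.225,(.507,.179)))
E
```

```text
[0.5093479  0.18342204 0.22181063] [ 1.79974339e+02 -2.04224893e-02  6.88892012e+01] 0.5099218404787389 0.0
(np.float64(5.895889449665581), ((510.8994140625, 183.42222595214844), (83.5461654663086, 56.32377243041992), 69.12173461914062))
```

View pics/w2.png

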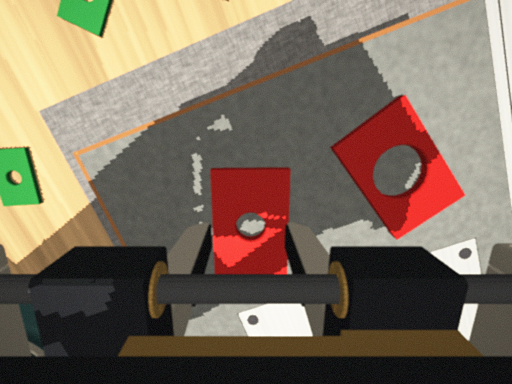

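```bash
python3 - <<'E'
from h import *
from scipy.spatial.transform import Rotation as R
s=sensors.state();c=cams.get_calibration('wrist');M=R.from_euler('xyz',s['tool_rot'],degrees=True).as_matrix()
for d in [(0,0,0),(0,.0237,0),(0,-.0237,0),(0,.028,0),(0.0075,.0237,0),(0,.0237,-.019)]: print(d,proj(c,s['position']+M@np.array(d)))
print(cast(c,250,226,.225))
E
```

```text
(0, 0, 0) (np.float64(247.90615437229798), np.float64(222.62609853251885))
(0, 0.0237, 0) (np.float64(279.7213461686364), np.float64(222.62164865065023))
(0, -0.0237, 0) (np.float64(216.09086565757724), np.float64(222.6305484279431))
(0, 0.028, 0) (np.float64(285.49371235193615), np.float64(222.62084128956994))
(0.0075, 0.0237, 0) (np.float64(280.02654534706767), np.float64(213.08585411680522))
(0, 0.0237, -0.019) (np.float64(282.8224973266336), np.float64(232.72598949546423))
[0.51023587 0.18158364 0.225     ]
```

Request:
{"fn": "step_arm", "kwargs": {
  "deltas": [
    [0,0,0,0,0.3],
    [0,0,0,0,0.3],
    [0,0,0,0,0.3]
  ],
  "force": 15
}}

```text
time: 3.9
position: [0.5092, 0.1834, 0.2213]
tool_rot: [-180.0, 0.0, 68.9]
contact_force: [-0.2, -0.1, -0.1]
grip_width: 0.319
grip_force: 0.0
```

```bash
python3 - <<'E'
from h import *
im,c=shot('wrist');cv2.imwrite('pics/w3.png',cv2.resize(im[140:300,160:340],None,fx=3,fy=3))
im,c=shot('scene');u,v=map(int,proj(c,(.51,.181,.222)));print(u,v);a=cv2.resize(im[v-70:v+70,u-80:u+80],None,fx=3,fy=3);cv2.imwrite('pics/s3.png',a)
b=cv2.imread('pics/w3.png');k=np.zeros((480,1020,3),'uint8');k[:,:540]=b;k[:420,540:]=a;cv2.imwrite('pics/m3.png',cv2.resize(k,(800,376)))
E
```

```text
261 213
```

View pics/m3.png

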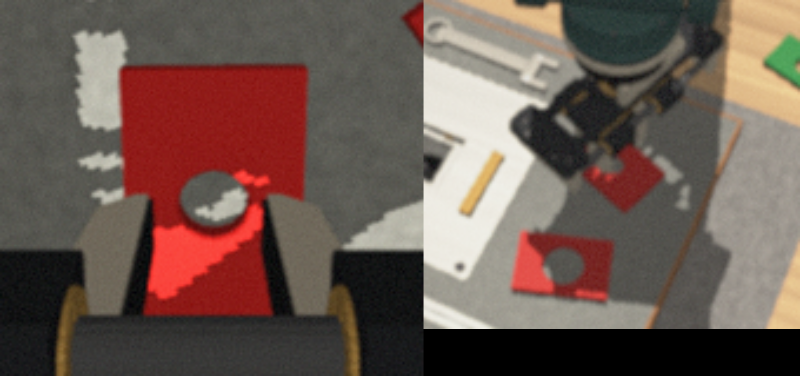

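The fingers closed just above the insert, so the tips sit higher when open than when shut. I'll reopen and feel for the table top in small steps.

Request:
{"fn": "step_arm", "kwargs": {
  "deltas": [
    [0,0,-0.002,0,0.75],
    [0,0,0,0,0.75],
    [0,0,0,0,0.75],
    [0,0,0,0,0.75],
    [0,0,0,0,0.75],
    [0.0,0.001,0.002,0,0.75],
    [0,0,0.003,0,0.75],
    [0,0,0.002,0,0.75],
    [0,0,0,0,0.75]
  ]
}}

```text
time: 4.9
position: [0.51, 0.183, 0.2158]
tool_rot: [-180.0, 0.0, 68.9]
contact_force: [-0.3, 0.4, 0.0]
grip_width: 0.753
grip_force: 0.0
```

Request:
{"fn": "step_arm", "kwargs": {
  "deltas": [
    [0,0,0.001,0,0.75],
    [0,0,0.001,0,0.75],
    [0,0,0,0,0.75]
  ]
}}

```text
time: 5.2
position: [0.5101, 0.183, 0.2142]
tool_rot: [-180.0, 0.0, 68.9]
contact_force: [-0.5, -1.3, 0.1]
grip_width: 0.751
grip_force: 0.0
```

Request:
{"fn": "step_arm", "kwargs": {
  "deltas": [
    [0,0,0.001,0,0.75],
    [0,0,0.001,0,0.75],
    [0,0,0,0,0.75]
  ]
}}

```text
time: 5.5
position: [0.5101, 0.183, 0.2122]
tool_rot: [-180.0, 0.0, 68.9]
contact_force: [-1.1, -0.0, 0.4]
grip_width: 0.749
grip_force: 0.0
```

Request:
{"fn": "step_arm", "kwargs": {
  "deltas": [
    [0,0,0.001,0,0.75],
    [0,0,0.001,0,0.75],
    [0,0,0,0,0.75]
  ]
}}

```text
time: 5.8
position: [0.5101, 0.183, 0.2102]
tool_rot: [-180.0, 0.0, 68.9]
contact_force: [0.2, -0.2, -0.0]
grip_width: 0.752
grip_force: 0.0
```

Request:
{"fn": "step_arm", "kwargs": {
  "deltas": [
    [0,0,0,0,0.5],
    [0,0,0,0,0.5],
    [0,0,0,0,0.5],
    [0,0,0,0,0.5]
  ],
  "force": 12
}}

```text
time: 6.2
position: [0.5102, 0.183, 0.2104]
tool_rot: [180.0, -0.0, 68.9]
contact_force: [0.4, -0.0, 0.6]
grip_width: 0.512
grip_force: 0.0
```

Request:
{"fn": "step_arm", "kwargs": {
  "deltas": [
    [0,0,0,0,0.3],
    [0,0,0,0,0.3],
    [0,0,0,0,0.3]
  ],
  "force": 12
}}

```text
time: 6.5
position: [0.5101, 0.183, 0.2103]
tool_rot: [-180.0, 0.0, 68.9]
contact_force: [0.5, 0.0, 1.4]
grip_width: 0.316
grip_force: 0.0
```

```bash
python3 - <<'E'
from h import *
s=sensors.state()
im,c=shot('wrist');a=cv2.resize(im[140:300,160:340],None,fx=2.2,fy=2.2)
print(redrect(im,c,.225,(.51,.182)))
im,c=shot('scene');u,v=map(int,proj(c,(.51,.181,.222)));b=cv2.resize(im[v-80:v+80,u-90:u+90],None,fx=2.2,fy=2.2)
cv2.imwrite('pics/m4.png',np.hstack([a,b])); print(s['position'],s['grip_force'],s['contact_force'])
E
```

```text
(np.float64(5.118114863240924), ((512.3184204101562, 186.56289672851562), (76.46394348144531, 55.90116500854492), 68.88440704345703))
[0.51014137 0.18300982 0.21034001] 0.0 [0.49329423 0.02162429 1.38961465]
```

View pics/m4.png

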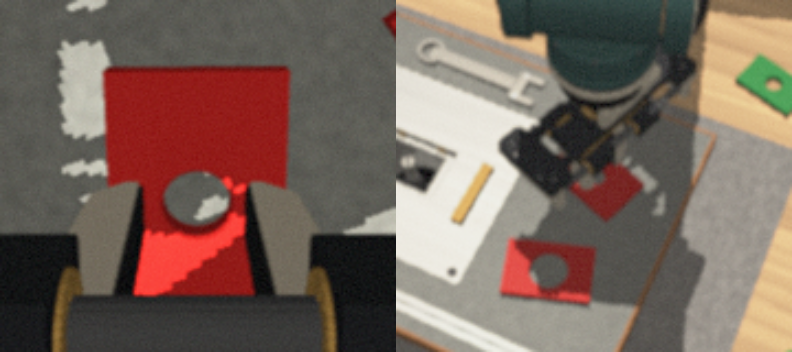

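```bash
python3 - <<'E'
from h import *
from scipy.optimize import minimize_scalar
def reds(f):
    im=cv2.imread(f);h=cv2.cvtColor(im,cv2.COLOR_BGR2HSV)
    m=(((h[...,0]<8)|(h[...,0]>172))&(h[...,1]>130)&(h[...,2]>100)).astype('uint8')
    o=[]
    for cn in cv2.findContours(m,cv2.RETR_EXTERNAL,cv2.CHAIN_APPROX_NONE)[0]:
        if cv2.contourArea(cn)>250: o.append((cv2.contourArea(cn),cn[:,0]))
    return o
ct,cs=cams.get_calibration('top'),cams.get_calibration('scene')
A,B=reds('top0raw.png'),reds('scene0raw.png')
rc=lambda c,cn,z:np.array(cv2.minAreaRect(np.array([cast(c,u,v,z)[:2] for u,v in cn],np.float32))[0])
for ref in[(.507,.18),(.619,.18)]:
    a=min(A,key=lambda q:np.hypot(*(rc(ct,q[1],.225)-ref)))[1];b=min(B,key=lambda q:np.hypot(*(rc(cs,q[1],.225)-ref)))[1]
    for z in(.20,.21,.22,.225,.23,.24): print(z,rc(ct,a,z),rc(cs,b,z))
print(sensors.state()['joint_pos'])
E
```

```text
0.2 [0.51257336 0.18076518] [0.49930272 0.17460229]
0.21 [0.5104931 0.1803779] [0.50418055 0.17667192]
0.22 [0.5084129  0.17999056] [0.50905854 0.17874154]
0.225 [0.5073728  0.17979687] [0.51149744 0.17977634]
0.23 [0.50633264 0.17960325] [0.5139364  0.18081117]
0.24 [0.50425243 0.17921591] [0.51881433 0.18288079]
0.2 [0.62736434 0.1811309 ] [0.61491239 0.17466757]
0.21 [0.62426078 0.18074036] [0.6184727 0.1767364]
0.22 [0.62115711 0.18034974] [0.62203318 0.17880532]
0.225 [0.6196053  0.18015446] [0.62381333 0.17983972]
0.23 [0.61805356 0.17995915] [0.62559354 0.18087417]
0.24 [0.61494994 0.1795686 ] [0.62915397 0.18294306]
[ 1.70388104e+01 -1.03173135e+01  9.73181529e+01 -4.41004813e-04
  9.29956961e+01  3.81480411e+01]
```

The insert top really is at about 0.223, so the open fingertips sit roughly 15 mm above the shut-tip TCP. Continue feeling downward with the gripper open.

Request:
{"fn": "step_arm", "kwargs": {
  "deltas": [
    [0,0,-0.003,0,0.75],
    [0,0,0,0,0.75],
    [0,0,0,0,0.75],
    [0,0,0,0,0.75],
    [0,0,0.003,0,0.75],
    [0,0,0.002,0,0.75],
    [0,0,0,0,0.75]
  ]
}}

```text
time: 7.3
position: [0.51, 0.183, 0.2078]
tool_rot: [-180.0, 0.0, 68.9]
contact_force: [0.5, 0.7, 0.2]
grip_width: 0.747
grip_force: 0.0
```

Request:
{"fn": "step_arm", "kwargs": {
  "deltas": [
    [0,0,0.001,0,0.75],
    [0,0,0.001,0,0.75],
    [0,0,0,0,0.75]
  ]
}}

```text
time: 7.6
position: [0.5101, 0.183, 0.2062]
tool_rot: [-180.0, 0.0, 68.9]
contact_force: [0.6, -0.5, -0.4]
grip_width: 0.75
grip_force: 0.0
```

Request:
{"fn": "step_arm", "kwargs": {
  "deltas": [
    [0,0,0.001,0,0.75],
    [0,0,0.001,0,0.75],
    [0,0,0,0,0.75]
  ]
}}

```text
time: 7.9
position: [0.5101, 0.183, 0.2042]
tool_rot: [-180.0, 0.0, 68.9]
contact_force: [0.7, 0.1, 0.6]
grip_width: 0.747
grip_force: 0.0
```

Request:
{"fn": "step_arm", "kwargs": {
  "deltas": [
    [0,0,0,0,0.5],
    [0,0,0,0,0.5],
    [0,0,0,0,0.5],
    [0,0,0,0,0.5]
  ],
  "force": 12
}}

```text
time: 8.3
position: [0.5102, 0.183, 0.2044]
tool_rot: [180.0, 0.0, 68.9]
contact_force: [-0.7, 0.5, 0.0]
grip_width: 0.507
grip_force: 0.0
```

Request:
{"fn": "step_arm", "kwargs": {
  "deltas": [
    [0,0,0,0,0.72],
    [0,0,0,0,0.72],
    [0,0,0,0,0.72],
    [0,0,0.002,0,0.72],
    [0,0,0.001,0,0.72],
    [0,0,0,0,0.72]
  ]
}}

```text
time: 8.9
position: [0.5101, 0.183, 0.2011]
tool_rot: [-180.0, 0.0, 68.9]
contact_force: [-0.5, -0.3, -1.0]
grip_width: 0.718
grip_force: 0.0
```

Request:
{"fn": "step_arm", "kwargs": {
  "deltas": [
    [0,0,0.001,0,0.72],
    [0,0,0.001,0,0.72],
    [0,0,0,0,0.72]
  ]
}}

```text
time: 9.2
position: [0.5101, 0.183, 0.1991]
tool_rot: [-180.0, 0.0, 68.9]
contact_force: [0.6, 0.7, 0.3]
grip_width: 0.716
grip_force: 0.0
```

Request:
{"fn": "step_arm", "kwargs": {
  "deltas": [
    [0,0,0.001,0,0.72],
    [0,0,0.001,0,0.72],
    [0,0,0,0,0.72]
  ]
}}

```text
time: 9.5
position: [0.5101, 0.183, 0.1972]
tool_rot: [-180.0, 0.0, 68.9]
contact_force: [0.3, -0.4, 0.4]
grip_width: 0.723
grip_force: 0.0
```

Request:
{"fn": "step_arm", "kwargs": {
  "deltas": [
    [0,0,0.001,0,0.72],
    [0,0,0.001,0,0.72],
    [0,0,0,0,0.72]
  ]
}}

```text
time: 9.8
position: [0.5101, 0.183, 0.1952]
tool_rot: [-180.0, 0.0, 68.9]
contact_force: [0.5, 0.4, -0.1]
grip_width: 0.722
grip_force: 0.0
```

Request:
{"fn": "step_arm", "kwargs": {
  "deltas": [
    [0,0,0,0,0.55],
    [0,0,0,0,0.5],
    [0,0,0,0,0.5],
    [0,0,0,0,0.5]
  ],
  "force": 12
}}

```text
time: 10.2
position: [0.5102, 0.183, 0.1954]
tool_rot: [180.0, -0.0, 68.9]
contact_force: [1.1, -0.1, -0.0]
grip_width: 0.594
grip_force: 12.0
```

Gripped at about 55 mm. Lift, align to the table, and go just past the recess to look at it together with the held insert.

Request:
{"fn": "step_arm", "kwargs": {
  "deltas": [
    [0,0,-0.048,0,0.5],
    [0,0,-0.048,-8.5,0.5],
    [0,0,-0.048,-8.5,0.5],
    [-0.01,0,0,-3.4,0.5],
    [-0.043,0.0097,0,0,0.5],
    [-0.044,0.0097,0,0,0.5],
    [-0.044,0.0097,0,0,0.5],
    [-0.044,0.0097,0,0,0.5],
    [-0.044,0.0097,0,0,0.5],
    [-0.043,0.0095,0,0,0.5],
    [0,0,0,0,0.5],
    [0,0,0,0,0.5]
  ],
  "force": 15
}}

```text
time: 11.4
position: [0.5642, -0.0904, 0.339]
tool_rot: [-180.0, -0.0, 89.2]
contact_force: [-0.4, 0.7, -1.0]
grip_width: 0.592
grip_force: 15.0
```

```bash
python3 - <<'E'
from h import *
s=sensors.state();im,c=shot('wrist','w5.png');print(s['position'],s['tool_rot'],s['grip_width'],s['grip_force']);print(proj(c,s['position']),proj(c,[.565,-.007,.215]))
cv2.imwrite('w5raw.png',im);np.save('w5.npy',c,allow_pickle=True)
E
```

```text
[ 0.56416334 -0.09036111  0.33895013] [-1.79955544e+02 -1.70672526e-02  8.91870270e+01] 0.5922466799523236 14.999208399094641
(np.float64(247.0189452273157), np.float64(222.4853245760843)) (np.float64(247.04151344528879), np.float64(110.47223504222688))
```

View pics/w5.png

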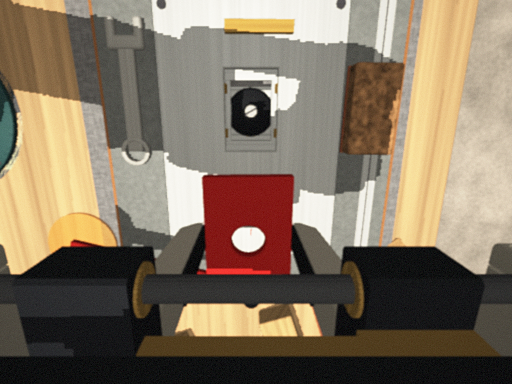

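The view shows the recess outline at u 224–278, v 67–151 and the bit at about (252,110). The held insert spans u 203–293 with its end edge at v 175 and the hole at (248,239).

```bash
python3 - <<'E'
from h import *
im=cv2.imread('w5raw.png');c=np.load('w5.npy',allow_pickle=True).item()
g=cv2.cvtColor(im,cv2.COLOR_BGR2GRAY).astype(float)
print('row75 L',g[70:78,216:234].mean(0).astype(int)); print('row145 L',g[143:149,216:234].mean(0).astype(int))
print('R145',g[143:149,268:286].mean(0).astype(int)); print('R125',g[118:128,268:286].mean(0).astype(int))
print('top',g[58:76,230:240].mean(1).astype(int),'bot',g[143:160,232:270].mean(1).astype(int))
h=cv2.cvtColor(im,cv2.COLOR_BGR2HSV)
m=(((h[...,0]<8)|(h[...,0]>172))&(h[...,1]>130)).astype('uint8'); m[:168]=0;m[270:]=0;m[:,:195]=0;m[:,300:]=0
print('ins edge rows',[np.where(m[:,u])[0].min() for u in range(208,292,8)],'cols',[(np.where(m[v])[0].min(),np.where(m[v])[0].max()) for v in (185,200,215)])
hole=((m==0)).astype('uint8');n,l,st,ce=cv2.connectedComponentsWithStats(hole[200:268,215:285]);print([(st[i],ce[i]+[215,200]) for i in range(n) if 200<st[i,4]<2000])
E
```

```text
row75 L [147 146 145 143 145 142 131 112 116 134 142 141 142 142 142 142 141 138]
row145 L [143 144 142 142 140 143 142 142 134 114 122 135 135 136 136 135 136 135]
R145 [137 135 139 135 137 137 131 117 117 135 143 140 139 143 145 144 145 145]
R125 [ 18  41  81 119 134 139 141 135 116 120 138 143 139 140 143 144 146 145]
top [146 146 146 147 146 147 145 144 134 105  93 150 196 196 192 195 197 198] bot [135 131 135 138 138 138 133 119 119 135 144 144 144 144 144 143 143]
ins edge rows [np.int64(175), np.int64(176), np.int64(175), np.int64(175), np.int64(175), np.int64(175), np.int64(175), np.int64(175), np.int64(175), np.int64(175), np.int64(175)] cols [(np.int64(203), np.int64(292)), (np.int64(204), np.int64(292)), (np.int64(205), np.int64(291))]
[(array([ 16,  26,  35,  27, 726], dtype=int32), array([247.86914601, 238.59090909]))]
```

```bash
python3 - <<'E'
from h import *
np.set_printoptions(precision=4,suppress=True)
c=np.load('w5.npy',allow_pickle=True).item();s=sensors.state()
P=lambda u,v,z=.215:cast(c,u,v,z)[:2]
L1,L2,R1,R2=P(223.4,74),P(225.3,146),P(277.6,74),P(275.5,146)
t1,t2=P(235,67.7),P(268,67.7);b=P(250,150.5)
print(L1,L2,R1,R2,t1,t2,b,'centre',(L1[0]+L2[0]+R1[0]+R2[0])/4,(t1[1]+b[1])/2,'size',R1-L1,t1-b)
z=.3686
print('ins edge',P(212,174.7,z),P(285,174.7,z),'sides',[(P(a,v,z),P(d,v,z)) for v,a,d in((185,202.8,292.8),(215,204.6,291.6))])
print(s['position'],s['tool_rot'])
E
```

```text
[0.5405 0.0304] [ 0.5398 -0.0452] [0.598  0.0296] [ 0.5967 -0.046 ] [0.5529 0.0364] [0.5878 0.0359] [ 0.5677 -0.0507] centre 0.5687266938342086 -0.007119198722034502 size [ 0.0576 -0.0008] [-0.0148  0.0871]
ins edge [ 0.5438 -0.048 ] [ 0.5878 -0.0486] sides [(array([ 0.5379, -0.0543]), array([ 0.5926, -0.0551])), (array([ 0.5379, -0.0736]), array([ 0.5924, -0.0744]))]
[ 0.5641 -0.0895  0.3392] [-179.9838   -0.0178   89.2634]
```

Request:
{"fn": "step_arm", "kwargs": {
  "deltas": [
    [0.042,0.0015,0,0,0.5],
    [0.0417,0.0014,0,0,0.5],
    [0,0,0.04,0,0.5],
    [0,0,0.04,0,0.5],
    [0,0,0.04,0,0.5],
    [0,0,0.014,0,0.5],
    [0,0,0,0,0.5],
    [0,0,0,0,0.5]
  ]
}}

```text
time: 12.25
position: [0.5686, -0.0055, 0.2075]
tool_rot: [179.9, -0.0, 89.3]
contact_force: [0.0, -0.6, -0.4]
grip_width: 0.595
grip_force: 15.0
```

```bash
python3 - <<'E'
from h import *
np.set_printoptions(precision=4,suppress=True)
s=sensors.state();im,c=shot('wrist');print(s['position'],s['tool_rot'],s['grip_width'],s['contact_force']);cv2.imwrite('w6raw.png',im);np.save('w6.npy',c,allow_pickle=True)
cv2.imwrite('pics/w6.png',cv2.resize(im[100:280,170:330],None,fx=3.3,fy=3.3))
E
```

```text
[ 0.5686 -0.0055  0.2075] [179.8781  -0.0017  89.324 ] 0.5949793961952927 [ 0.0184 -0.5651 -0.4106]
```

View pics/w6.png

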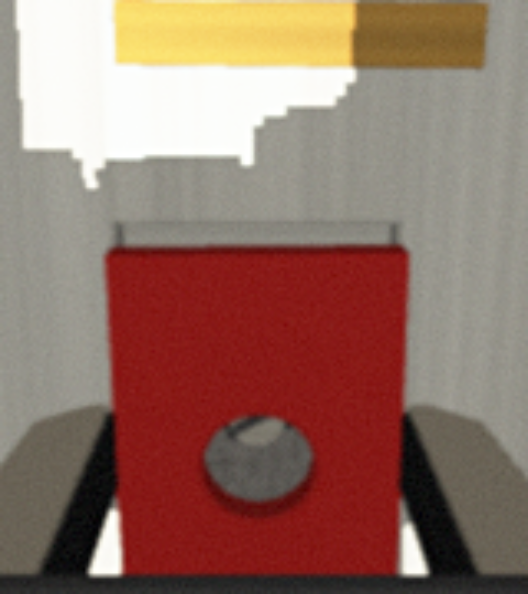

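```bash
python3 - <<'E'
from h import *
np.set_printoptions(precision=4,suppress=True)
c=np.load('w6.npy',allow_pickle=True).item();im=cv2.imread('w6raw.png');g=cv2.cvtColor(im,cv2.COLOR_BGR2GRAY).astype(float)
print(g[162:182,215:285].mean(1).astype(int)); print(g[169:173,200:296].mean(0).astype(int)); R=im[...,2].astype(int)-im[...,1]
print([(np.where(R[v,180:320]>50)[0].min()+180,np.where(R[v,180:320]>50)[0].max()+180) for v in(180,195,210)])
for u,v,z in((206.4,167.5,.215),(290.3,167.5,.215),(202.5,176,.237),(293.5,176,.237),(202.5,176,.233),(293.5,176,.233)):print(u,v,z,cast(c,u,v,z))
E
```

```text
[146 145 146 145 140 128 132 133 134 138 141 132  90  47  40  53  58  59
  58  58]
[148 149 147 138 123 101  90 112 131 136 137 135 136 136 138 137 136 136
 137 135 136 137 138 137 136 136 136 136 134 137 137 135 138 138 136 137
 137 137 138 137 136 137 135 137 137 135 135 137 136 139 135 135 136 138
 136 138 136 137 137 136 137 137 135 136 137 137 137 138 136 137 138 138
 136 137 137 137 137 139 136 137 134 135 138 138 137 138 138 129 104  91
 114 130 145 147 148 145]
[(np.int64(202), np.int64(293)), (np.int64(203), np.int64(292)), (np.int64(204), np.int64(292))]
206.4 167.5 0.215 [0.5416 0.0374 0.215 ]
290.3 167.5 0.215 [0.5985 0.0367 0.215 ]
202.5 176 0.237 [0.5423 0.036  0.237 ]
293.5 176 0.237 [0.5972 0.0353 0.237 ]
202.5 176 0.233 [0.5416 0.0352 0.233 ]
293.5 176 0.233 [0.5979 0.0345 0.233 ]
```

Request:
{"fn": "step_arm", "kwargs": {
  "deltas": [
    [0.001,0.0003,0.003,0,0.5],
    [0,0,0.003,0,0.5],
    [0,0,0.002,0,0.5],
    [0,0,0,0,0.5]
  ]
}}

```text
time: 12.7
position: [0.5684, -0.005, 0.1971]
tool_rot: [-180.0, -0.0, 89.3]
contact_force: [0.1, -0.3, -0.6]
grip_width: 0.59
grip_force: 15.0
```

Request:
{"fn": "step_arm", "kwargs": {
  "deltas": [
    [0,0,0.001,0,0.5],
    [0,0,0.001,0,0.5],
    [0,0,0,0,0.5]
  ]
}}

```text
time: 13.0
position: [0.5684, -0.005, 0.1952]
tool_rot: [-180.0, 0.0, 89.3]
contact_force: [0.3, 0.9, -0.6]
grip_width: 0.589
grip_force: 15.0
```

Request:
{"fn": "step_arm", "kwargs": {
  "deltas": [
    [0,0,0.001,0,0.5],
    [0,0,0.001,0,0.5],
    [0,0,0,0,0.5]
  ]
}}

```text
time: 13.3
position: [0.5684, -0.005, 0.1932]
tool_rot: [-180.0, -0.0, 89.3]
contact_force: [-0.0, 0.3, -0.2]
grip_width: 0.595
grip_force: 15.0
```

Request:
{"fn": "step_arm", "kwargs": {
  "deltas": [
    [0,0,0.001,0,0.5],
    [0,0,0,0,0.5]
  ]
}}

```text
time: 13.5
position: [0.5684, -0.005, 0.1922]
tool_rot: [-180.0, 0.0, 89.3]
contact_force: [-0.7, -0.2, -1.1]
grip_width: 0.596
grip_force: 15.0
```

Request:
{"fn": "step_arm", "kwargs": {
  "deltas": [
    [0,0,0.001,0,0.5],
    [0,0,0,0,0.5]
  ]
}}

```text
time: 13.7
position: [0.5684, -0.005, 0.1912]
tool_rot: [-180.0, 0.0, 89.3]
contact_force: [0.5, -0.5, 0.4]
grip_width: 0.592
grip_force: 15.0
```

Request:
{"fn": "step_arm", "kwargs": {
  "deltas": [
    [0,0,0.001,0,0.5],
    [0,0,0,0,0.5]
  ]
}}

```text
time: 13.9
position: [0.5684, -0.005, 0.1902]
tool_rot: [-180.0, -0.0, 89.3]
contact_force: [-0.4, -0.5, -0.7]
grip_width: 0.591
grip_force: 15.0
```

Request:
{"fn": "step_arm", "kwargs": {
  "deltas": [
    [0,0,0.001,0,0.5],
    [0,0,0,0,0.5]
  ]
}}

```text
time: 14.1
position: [0.5684, -0.005, 0.1894]
tool_rot: [-180.0, 0.0, 89.3]
contact_force: [-1.0, 0.1, 0.3]
grip_width: 0.595
grip_force: 15.0
```

Request:
{"fn": "step_arm", "kwargs": {
  "deltas": [
    [0,0,0.001,0,0.5],
    [0,0,0,0,0.5]
  ]
}}

```text
time: 14.3
position: [0.5684, -0.0051, 0.1886]
tool_rot: [180.0, 0.0, 89.3]
contact_force: [-2.8, -0.4, 4.2]
grip_width: 0.595
grip_force: 15.0
```

Request:
{"fn": "step_arm", "kwargs": {
  "deltas": [
    [0,0,0,0,0.7],
    [0,0,0,0,0.7],
    [0,0,-0.001,0,0.7],
    [0,0,-0.01,0,0.7],
    [0,0,-0.04,0,0.7],
    [0,0,-0.03,0,0.7],
    [0.0,0,-0.02,0,0.3],
    [0,0,0,0,0],
    [0,0,0,0,0],
    [0,0,0,0,0]
  ]
}}

```text
time: 15.3
position: [0.5682, -0.005, 0.2882]
tool_rot: [-179.9, -0.0, 89.3]
contact_force: [-0.5, -1.2, -0.4]
grip_width: 0.405
grip_force: 0.0
```

```bash
python3 - <<'E'
from h import *
np.set_printoptions(precision=4,suppress=True)
s=sensors.state();im,c=shot('wrist');print(s['position'],s['tool_rot'],s['grip_width'],s['contact_force']);cv2.imwrite('w7raw.png',im);np.save('w7.npy',c,allow_pickle=True)
im2,_=shot('scene');cv2.imwrite('s7raw.png',im2)
a=cv2.resize(im[60:280,160:340],(400,489));u,v=map(int,proj(_,(.569,-.007,.215)));print(u,v);b=cv2.resize(im2[v-55:v+55,u-45:u+45],(400,489))
cv2.imwrite('pics/w7.png',np.hstack([a,b]))
for z in(.215,.2175,.22,.2225): print(z,redrect(im,c,z,(.568,-.007)))
E
```

```text
[ 0.5682 -0.005   0.2882] [-179.9144   -0.0035   89.2905] 0.4048303361650837 [-0.5117 -1.1705 -0.4109]
176 205
0.215 (np.float64(0.7393201741327362), ((568.7109375, -7.202884674072266), (86.33812713623047, 56.67629623413086), 89.29581451416016))
0.2175 (np.float64(0.8877599177808367), ((568.7229614257812, -6.4847869873046875), (85.53028106689453, 56.145999908447266), 89.2957992553711))
0.22 (np.float64(1.4357495256522355), ((568.7350463867188, -5.7666778564453125), (84.72245025634766, 55.61570358276367), 89.2957992553711))
0.2225 (np.float64(2.0895667659617714), ((568.7471313476562, -5.0485687255859375), (83.91460418701172, 55.08540344238281), 89.29581451416016))
```

View pics/w7.png

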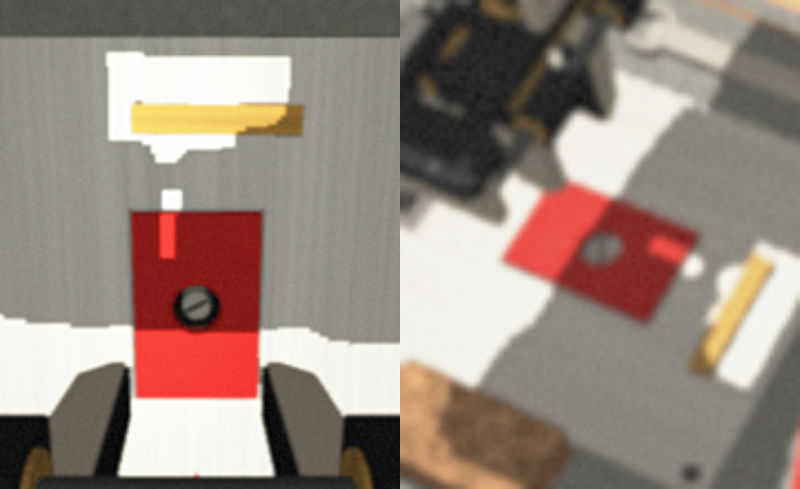

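The insert sits in the recess, centred at (0.569,-0.007). Shut the gripper and press the +y end.

Request:
{"fn": "step_arm", "kwargs": {
  "deltas": [
    [0.0285,0,0,0,0],
    [0,0,0.03,0,0],
    [0,0,0.02,0,0],
    [0,0,0.01,0,0],
    [0,0,0.005,0,0],
    [0,0,0,0,0]
  ]
}}

```text
time: 16.0
position: [0.5687, 0.0234, 0.2242]
tool_rot: [-180.0, 0.0, 89.3]
contact_force: [0.1, -0.1, 0.4]
grip_width: 0.006
grip_force: 0.0
```

Request:
{"fn": "step_arm", "kwargs": {
  "deltas": [
    [0,0,0.002,0,0],
    [0,0,0.002,0,0],
    [0,0,0,0,0]
  ]
}}

```text
time: 16.3
position: [0.5689, 0.0234, 0.2206]
tool_rot: [180.0, -0.0, 89.3]
contact_force: [-0.4, 0.6, -0.1]
grip_width: 0.005
grip_force: 0.0
```

Request:
{"fn": "step_arm", "kwargs": {
  "deltas": [
    [0,0,0.002,0,0],
    [0,0,0,0,0]
  ]
}}

```text
time: 16.5
position: [0.5687, 0.0235, 0.2182]
tool_rot: [-180.0, 0.0, 89.3]
contact_force: [-0.4, -0.2, -0.0]
grip_width: 0.004
grip_force: 0.0
```

Request:
{"fn": "step_arm", "kwargs": {
  "deltas": [
    [0,0,0.0015,0,0],
    [0,0,0,0,0]
  ]
}}

```text
time: 16.7
position: [0.5688, 0.0235, 0.2167]
tool_rot: [-180.0, 0.0, 89.3]
contact_force: [0.4, -0.2, 0.2]
grip_width: 0.006
grip_force: 0.0
```

Request:
{"fn": "step_arm", "kwargs": {
  "deltas": [
    [0,0,0.001,0,0],
    [0,0,0,0,0]
  ]
}}

```text
time: 16.9
position: [0.5688, 0.0235, 0.2157]
tool_rot: [-180.0, 0.0, 89.3]
contact_force: [0.9, -0.1, 0.5]
grip_width: 0.005
grip_force: 0.0
```

Request:
{"fn": "step_arm", "kwargs": {
  "deltas": [
    [0,0,0.001,0,0],
    [0,0,0,0,0]
  ]
}}

```text
time: 17.1
position: [0.5688, 0.0235, 0.2147]
tool_rot: [-180.0, 0.0, 89.3]
contact_force: [0.2, 0.0, -1.0]
grip_width: 0.003
grip_force: 0.0
```

Request:
{"fn": "step_arm", "kwargs": {
  "deltas": [
    [0,0,0.001,0,0],
    [0,0,0,0,0]
  ]
}}

```text
time: 17.3
position: [0.5687, 0.0235, 0.2137]
tool_rot: [-180.0, 0.0, 89.3]
contact_force: [0.1, 0.3, 0.8]
grip_width: 0.004
grip_force: 0.0
```

Request:
{"fn": "step_arm", "kwargs": {
  "deltas": [
    [0,0,0.001,0,0],
    [0,0,0,0,0]
  ]
}}

```text
time: 17.5
position: [0.5688, 0.0235, 0.2127]
tool_rot: [-180.0, 0.0, 89.3]
contact_force: [-0.6, 0.5, 0.3]
grip_width: 0.007
grip_force: 0.0
```

Request:
{"fn": "step_arm", "kwargs": {
  "deltas": [
    [0,0,0.001,0,0],
    [0,0,0,0,0]
  ]
}}

```text
time: 17.7
position: [0.5687, 0.0235, 0.2117]
tool_rot: [-180.0, 0.0, 89.3]
contact_force: [-0.5, 0.0, 0.1]
grip_width: 0.003
grip_force: 0.0
```

Request:
{"fn": "step_arm", "kwargs": {
  "deltas": [
    [0,0,0.001,0,0],
    [0,0,0,0,0]
  ]
}}

```text
time: 17.9
position: [0.5687, 0.0235, 0.2107]
tool_rot: [-180.0, 0.0, 89.3]
contact_force: [-0.2, 0.7, -0.4]
grip_width: 0.005
grip_force: 0.0
```

Request:
{"fn": "step_arm", "kwargs": {
  "deltas": [
    [0,0,0.001,0,0],
    [0,0,0.001,0,0],
    [0,0,0,0,0]
  ]
}}

```text
time: 18.2
position: [0.5687, 0.0235, 0.2086]
tool_rot: [-180.0, 0.0, 89.3]
contact_force: [0.2, 0.4, 0.3]
grip_width: 0.001
grip_force: 0.0
```

Request:
{"fn": "step_arm", "kwargs": {
  "deltas": [
    [0,0,0.001,0,0],
    [0,0,0,0,0]
  ]
}}

```text
time: 18.4
position: [0.5687, 0.0235, 0.2077]
tool_rot: [-180.0, 0.0, 89.3]
contact_force: [-1.0, 0.4, 0.4]
grip_width: 0.004
grip_force: 0.0
```

Request:
{"fn": "step_arm", "kwargs": {
  "deltas": [
    [0,0,0.001,0,0],
    [0,0,0,0,0]
  ]
}}

```text
time: 18.6
position: [0.5687, 0.0235, 0.2067]
tool_rot: [-180.0, -0.0, 89.3]
contact_force: [-0.4, 0.3, -0.4]
grip_width: 0.005
grip_force: 0.0
```

Request:
{"fn": "step_arm", "kwargs": {
  "deltas": [
    [0,0,0.001,0,0],
    [0,0,0,0,0]
  ]
}}

```text
time: 18.8
position: [0.5687, 0.0235, 0.2057]
tool_rot: [-180.0, 0.0, 89.3]
contact_force: [-0.6, 0.5, 0.9]
grip_width: 0.007
grip_force: 0.0
```

Request:
{"fn": "step_arm", "kwargs": {
  "deltas": [
    [0,0,0.001,0,0],
    [0,0,0,0,0]
  ]
}}

```text
time: 19.0
position: [0.5687, 0.0235, 0.2047]
tool_rot: [-180.0, 0.0, 89.3]
contact_force: [-0.7, 0.1, -0.3]
grip_width: 0.006
grip_force: 0.0
```

Request:
{"fn": "step_arm", "kwargs": {
  "deltas": [
    [0,0,0.001,0,0],
    [0,0,0,0,0]
  ]
}}

```text
time: 19.2
position: [0.5687, 0.0235, 0.2037]
tool_rot: [-180.0, 0.0, 89.3]
contact_force: [-0.1, -0.1, 0.1]
grip_width: 0.007
grip_force: 0.0
```

Request:
{"fn": "step_arm", "kwargs": {
  "deltas": [
    [0,0,0.001,0,0],
    [0,0,0,0,0]
  ]
}}

```text
time: 19.4
position: [0.5687, 0.0235, 0.2027]
tool_rot: [-180.0, 0.0, 89.3]
contact_force: [0.1, -0.5, -0.9]
grip_width: 0.006
grip_force: 0.0
```

Request:
{"fn": "step_arm", "kwargs": {
  "deltas": [
    [0,0,0.001,0,0],
    [0,0,0,0,0]
  ]
}}

```text
time: 19.6
position: [0.5687, 0.0235, 0.2017]
tool_rot: [-180.0, 0.0, 89.3]
contact_force: [-0.3, -0.3, -0.2]
grip_width: 0.009
grip_force: 0.0
```

Request:
{"fn": "step_arm", "kwargs": {
  "deltas": [
    [0,0,0.001,0,0],
    [0,0,0.001,0,0],
    [0,0,0,0,0]
  ]
}}

```text
time: 19.9
position: [0.5687, 0.0235, 0.1996]
tool_rot: [-180.0, 0.0, 89.3]
contact_force: [-0.1, -0.0, 0.1]
grip_width: 0.005
grip_force: 0.0
```

Request:
{"fn": "step_arm", "kwargs": {
  "deltas": [
    [0,0,0.001,0,0],
    [0,0,0.001,0,0],
    [0,0,0,0,0]
  ]
}}

```text
time: 20.2
position: [0.5688, 0.0235, 0.1977]
tool_rot: [-180.0, 0.0, 89.3]
contact_force: [0.1, -0.4, 0.0]
grip_width: 0.004
grip_force: 0.0
```

Request:
{"fn": "step_arm", "kwargs": {
  "deltas": [
    [0,0,0.001,0,0],
    [0,0,0,0,0]
  ]
}}

```text
time: 20.4
position: [0.5688, 0.0235, 0.1967]
tool_rot: [-180.0, -0.0, 89.3]
contact_force: [0.0, 0.4, -0.6]
grip_width: 0.005
grip_force: 0.0
```

Request:
{"fn": "step_arm", "kwargs": {
  "deltas": [
    [0,0,0.001,0,0],
    [0,0,0,0,0]
  ]
}}

```text
time: 20.6
position: [0.5687, 0.0235, 0.1957]
tool_rot: [-180.0, 0.0, 89.3]
contact_force: [0.0, -0.2, -0.3]
grip_width: 0.006
grip_force: 0.0
```

Request:
{"fn": "step_arm", "kwargs": {
  "deltas": [
    [0,0,0.001,0,0],
    [0,0,0,0,0]
  ]
}}

```text
time: 20.8
position: [0.5688, 0.0235, 0.1947]
tool_rot: [-180.0, -0.0, 89.3]
contact_force: [-0.3, 0.3, -0.3]
grip_width: 0.007
grip_force: 0.0
```

Request:
{"fn": "step_arm", "kwargs": {
  "deltas": [
    [0,0,0.001,0,0],
    [0,0,0,0,0]
  ]
}}

```text
time: 21.0
position: [0.5688, 0.0235, 0.1937]
tool_rot: [-180.0, 0.0, 89.3]
contact_force: [0.5, -0.3, -0.2]
grip_width: 0.008
grip_force: 0.0
```

Request:
{"fn": "step_arm", "kwargs": {
  "deltas": [
    [0,0,0.001,0,0],
    [0,0,0,0,0]
  ]
}}

```text
time: 21.2
position: [0.5687, 0.0235, 0.1927]
tool_rot: [-180.0, -0.0, 89.3]
contact_force: [1.0, 0.5, -0.1]
grip_width: 0.006
grip_force: 0.0
```

Request:
{"fn": "step_arm", "kwargs": {
  "deltas": [
    [0,0,0.001,0,0],
    [0,0,0,0,0]
  ]
}}

```text
time: 21.4
position: [0.5687, 0.0235, 0.1917]
tool_rot: [-180.0, 0.0, 89.3]
contact_force: [-0.1, 0.2, 0.5]
grip_width: 0.006
grip_force: 0.0
```

Request:
{"fn": "step_arm", "kwargs": {
  "deltas": [
    [0,0,0.001,0,0],
    [0,0,0,0,0]
  ]
}}

```text
time: 21.6
position: [0.5687, 0.0235, 0.1907]
tool_rot: [-180.0, 0.0, 89.3]
contact_force: [-0.4, 0.4, 0.4]
grip_width: 0.005
grip_force: 0.0
```

Request:
{"fn": "step_arm", "kwargs": {
  "deltas": [
    [0,0,0.001,0,0],
    [0,0,0,0,0]
  ]
}}

```text
time: 21.8
position: [0.5688, 0.0236, 0.1899]
tool_rot: [180.0, -0.0, 89.3]
contact_force: [0.2, 1.1, 0.9]
grip_width: 0.005
grip_force: 0.7
```

Request:
{"fn": "step_arm", "kwargs": {
  "deltas": [
    [0,0,0.001,0,0],
    [0,0,0,0,0]
  ]
}}

```text
time: 22.0
position: [0.5689, 0.0236, 0.189]
tool_rot: [180.0, -0.0, 89.3]
contact_force: [-1.3, 1.0, 3.9]
grip_width: 0.005
grip_force: 1.8
```

Request:
{"fn": "step_arm", "kwargs": {
  "deltas": [
    [0,0,0.001,0,0],
    [0,0,0,0,0]
  ]
}}

```text
time: 22.2
position: [0.5689, 0.0236, 0.188]
tool_rot: [180.0, -0.0, 89.3]
contact_force: [0.1, 1.4, 4.2]
grip_width: 0.006
grip_force: 2.4
```

Contact at about 0.190. Press on until it bottoms.

Request:
{"fn": "step_arm", "kwargs": {
  "deltas": [
    [0,0,0.001,0,0],
    [0,0,0,0,0]
  ]
}}

```text
time: 22.4
position: [0.569, 0.0236, 0.1876]
tool_rot: [179.9, -0.0, 89.3]
contact_force: [-1.0, 1.8, 9.2]
grip_width: -0.001
grip_force: 4.3
```

Request:
{"fn": "step_arm", "kwargs": {
  "deltas": [
    [0,0,0.001,0,0],
    [0,0,0,0,0]
  ]
}}

```text
time: 22.6
position: [0.569, 0.0236, 0.1873]
tool_rot: [179.9, -0.0, 89.3]
contact_force: [-3.8, 1.6, 15.3]
grip_width: 0.004
grip_force: 7.4
```

Request:
{"fn": "step_arm", "kwargs": {
  "deltas": [
    [0,0,0.001,0,0],
    [0,0,0,0,0]
  ]
}}

```text
time: 22.8
position: [0.5691, 0.0234, 0.1871]
tool_rot: [179.9, 0.0, 89.3]
contact_force: [-5.8, 2.2, 21.0]
grip_width: 0.005
grip_force: 10.5
```

Request:
{"fn": "step_arm", "kwargs": {
  "deltas": [
    [0,0,-0.02,0,0],
    [-0.03,0,0,0,0],
    [-0.03,0,0,0,0],
    [0,0,0.007,0,0],
    [0,0,0,0,0]
  ]
}}

```text
time: 23.3
position: [0.5676, -0.0368, 0.1965]
tool_rot: [-179.9, -0.0, 89.2]
contact_force: [-0.3, 0.3, 0.2]
grip_width: 0.005
grip_force: 0.0
```

Request:
{"fn": "step_arm", "kwargs": {
  "deltas": [
    [0,0,0.002,0,0],
    [0,0,0.002,0,0],
    [0,0,0,0,0]
  ]
}}

```text
time: 23.6
position: [0.568, -0.0359, 0.1935]
tool_rot: [-180.0, -0.0, 89.3]
contact_force: [0.8, 0.1, 0.3]
grip_width: 0.008
grip_force: 0.0
```

Request:
{"fn": "step_arm", "kwargs": {
  "deltas": [
    [0,0,0.002,0,0],
    [0,0,0,0,0]
  ]
}}

```text
time: 23.8
position: [0.568, -0.0363, 0.1916]
tool_rot: [-180.0, 0.0, 89.3]
contact_force: [-0.0, -0.1, -0.8]
grip_width: 0.004
grip_force: 0.0
```

Request:
{"fn": "step_arm", "kwargs": {
  "deltas": [
    [0,0,0.0015,0,0],
    [0,0,0,0,0]
  ]
}}

```text
time: 24.0
position: [0.568, -0.0365, 0.1902]
tool_rot: [-180.0, 0.0, 89.3]
contact_force: [0.2, -0.0, 0.1]
grip_width: 0.003
grip_force: 0.0
```

Request:
{"fn": "step_arm", "kwargs": {
  "deltas": [
    [0,0,0.0015,0,0],
    [0,0,0,0,0]
  ]
}}

```text
time: 24.2
position: [0.5681, -0.0366, 0.1889]
tool_rot: [180.0, 0.0, 89.3]
contact_force: [-0.6, -0.4, 0.3]
grip_width: 0.006
grip_force: 0.7
```

Request:
{"fn": "step_arm", "kwargs": {
  "deltas": [
    [0,0,0.0015,0,0],
    [0,0,0,0,0]
  ]
}}

```text
time: 24.4
position: [0.5681, -0.0367, 0.1876]
tool_rot: [180.0, 0.0, 89.3]
contact_force: [-0.4, -1.4, 3.5]
grip_width: 0.004
grip_force: 1.9
```

Request:
{"fn": "step_arm", "kwargs": {
  "deltas": [
    [0,0,0.0015,0,0],
    [0,0,0,0,0]
  ]
}}

```text
time: 24.6
position: [0.5683, -0.0367, 0.187]
tool_rot: [179.9, 0.0, 89.3]
contact_force: [-2.0, -1.8, 11.7]
grip_width: 0.007
grip_force: 5.8
```

Request:
{"fn": "step_arm", "kwargs": {
  "deltas": [
    [0,0,0.001,0,0],
    [0,0,0,0,0]
  ]
}}

```text
time: 24.8
position: [0.5683, -0.0367, 0.1869]
tool_rot: [179.9, 0.0, 89.3]
contact_force: [-6.2, -0.8, 18.5]
grip_width: 0.008
grip_force: 9.4
```

Request:
{"fn": "step_arm", "kwargs": {
  "deltas": [
    [0,0,-0.012,0,0],
    [0.03,0,0,0,0],
    [0.03,0,0,0,0],
    [0,0,0.007,0,0],
    [0,0,0,0,0]
  ]
}}

```text
time: 25.3
position: [0.5684, 0.0238, 0.1888]
tool_rot: [-179.9, 0.0, 89.4]
contact_force: [0.4, -0.4, -1.3]
grip_width: 0.005
grip_force: 0.0
```

Request:
{"fn": "step_arm", "kwargs": {
  "deltas": [
    [0,0,0.002,0,0],
    [0,0,0,0,0]
  ]
}}

```text
time: 25.5
position: [0.5688, 0.0229, 0.1878]
tool_rot: [-180.0, -0.0, 89.2]
contact_force: [-0.3, 0.3, 1.0]
grip_width: 0.005
grip_force: 0.0
```

Request:
{"fn": "step_arm", "kwargs": {
  "deltas": [
    [0,0,0.002,0,0],
    [0,0,0,0,0]
  ]
}}

```text
time: 25.7
position: [0.569, 0.0229, 0.187]
tool_rot: [179.9, 0.0, 89.2]
contact_force: [-1.9, 1.0, 7.8]
grip_width: 0.007
grip_force: 4.2
```

Both ends bottom at the same TCP height of 0.187, so the insert is home. Next, the wheel.

Request:
{"fn": "step_arm", "kwargs": {
  "deltas": [
    [0,0,-0.03,0,0],
    [-0.0473,-0.003,0,0,0],
    [-0.0473,-0.003,0,0,0],
    [-0.0474,-0.003,0,0,0],
    [0,0,0.015,0,0],
    [0,0,0.01,0,0],
    [0,0,0,0,0]
  ]
}}

```text
time: 26.4
position: [0.5574, -0.1177, 0.1889]
tool_rot: [-179.9, -0.0, 89.3]
contact_force: [-0.5, -0.6, -0.3]
grip_width: 0.002
grip_force: 0.0
```

Request:
{"fn": "step_arm", "kwargs": {
  "deltas": [
    [0,0,0.0015,0,0],
    [0,0,0,0,0]
  ]
}}

```text
time: 26.6
position: [0.5583, -0.1175, 0.1897]
tool_rot: [180.0, 0.0, 89.4]
contact_force: [0.4, -0.6, 0.2]
grip_width: 0.005
grip_force: 0.0
```

Request:
{"fn": "step_arm", "kwargs": {
  "deltas": [
    [0,0,0.0015,0,0],
    [0,0,0,0,0]
  ]
}}

```text
time: 26.8
position: [0.5581, -0.118, 0.188]
tool_rot: [180.0, 0.0, 89.3]
contact_force: [0.7, -0.4, 0.1]
grip_width: 0.003
grip_force: 0.0
```

Request:
{"fn": "step_arm", "kwargs": {
  "deltas": [
    [0,0,0.001,0,0],
    [0,0,0,0,0]
  ]
}}

```text
time: 27.0
position: [0.558, -0.1183, 0.1868]
tool_rot: [-180.0, 0.0, 89.3]
contact_force: [-0.4, 0.2, -0.8]
grip_width: 0.005
grip_force: 0.0
```

Request:
{"fn": "step_arm", "kwargs": {
  "deltas": [
    [0,0,0.001,0,0],
    [0,0,0,0,0]
  ]
}}

```text
time: 27.2
position: [0.558, -0.1184, 0.1857]
tool_rot: [-180.0, -0.0, 89.3]
contact_force: [-0.0, 0.1, 1.0]
grip_width: 0.003
grip_force: 0.0
```

Request:
{"fn": "step_arm", "kwargs": {
  "deltas": [
    [0,0,0.001,0,0],
    [0,0,0,0,0]
  ]
}}

```text
time: 27.4
position: [0.5581, -0.1184, 0.1853]
tool_rot: [180.0, 0.0, 89.3]
contact_force: [-1.9, 0.1, 4.2]
grip_width: 0.005
grip_force: 2.0
```

Request:
{"fn": "step_arm", "kwargs": {
  "deltas": [
    [0,0,0.0007,0,0],
    [0,0,0,0,0]
  ]
}}

```text
time: 27.6
position: [0.5582, -0.1184, 0.1851]
tool_rot: [179.9, 0.0, 89.3]
contact_force: [-2.0, 1.6, 8.7]
grip_width: 0.004
grip_force: 4.4
```

Request:
{"fn": "step_arm", "kwargs": {
  "deltas": [
    [0,0.004,0,0,0],
    [0,0.004,0,0,0],
    [0,0.004,0,0,0],
    [0,0,0,0,0]
  ]
}}

```text
time: 28.0
position: [0.571, -0.1186, 0.1857]
tool_rot: [179.9, 0.0, 89.3]
contact_force: [1.8, 0.7, 10.5]
grip_width: 0.007
grip_force: 5.5
```

Request:
{"fn": "step_arm", "kwargs": {
  "deltas": [
    [0,0.004,0,0,0],
    [0,0.004,0,0,0],
    [0,0,0,0,0]
  ]
}}

```text
time: 28.3
position: [0.5785, -0.1187, 0.1844]
tool_rot: [180.0, 0.0, 89.3]
contact_force: [2.3, -0.5, 5.1]
grip_width: 0.005
grip_force: 2.8
```

Request:
{"fn": "step_arm", "kwargs": {
  "deltas": [
    [0,0,-0.008,0,0],
    [0,-0.02,0,0,0],
    [0,0,0.008,0,0],
    [0,0,0,0,0]
  ]
}}

```text
time: 28.7
position: [0.5579, -0.1185, 0.185]
tool_rot: [180.0, 0.0, 89.3]
contact_force: [-4.7, 0.3, 9.7]
grip_width: 0.003
grip_force: 5.5
```

Request:
{"fn": "step_arm", "kwargs": {
  "deltas": [
    [0,0.004,0,0,0],
    [0,0.004,0,0,0]
  ]
}}

```text
time: 28.9
position: [0.5668, -0.1186, 0.1856]
tool_rot: [179.9, 0.0, 89.3]
contact_force: [-1.9, 0.5, 14.1]
grip_width: 0.004
grip_force: 7.1
```

Request:
{"fn": "step_arm", "kwargs": {
  "deltas": [
    [0,0.004,0,0,0],
    [0,0.004,0,0,0],
    [0,0.004,0,0,0]
  ]
}}

```text
time: 29.2
position: [0.5786, -0.1187, 0.1846]
tool_rot: [180.0, 0.0, 89.3]
contact_force: [-1.0, 0.1, 1.8]
grip_width: 0.007
grip_force: 0.9
```

Request:
{"fn": "step_arm", "kwargs": {
  "deltas": [
    [0,0,-0.03,0,0],
    [0.0375,-0.0039,0,0,0],
    [0.0375,-0.0039,0,0,0],
    [0.037,-0.004,0,0,0],
    [0,0,0.01,0,0],
    [0,0,0.004,0,0],
    [0,0,0,0,0]
  ]
}}

```text
time: 29.9
position: [0.5675, -0.0071, 0.1989]
tool_rot: [-179.9, 0.0, 89.3]
contact_force: [-0.0, 0.2, 0.6]
grip_width: 0.006
grip_force: 0.0
```

Request:
{"fn": "step_arm", "kwargs": {
  "deltas": [
    [0,0,0.001,0,0],
    [0,0,0.001,0,0],
    [0,0,0,0,0]
  ]
}}

```text
time: 30.2
position: [0.5677, -0.007, 0.1981]
tool_rot: [-180.0, 0.0, 89.2]
contact_force: [0.5, 0.6, -0.0]
grip_width: 0.006
grip_force: 0.0
```

Request:
{"fn": "step_arm", "kwargs": {
  "deltas": [
    [0,0,0.001,0,0],
    [0,0,0.001,0,0],
    [0,0,0,0,0]
  ]
}}

```text
time: 30.5
position: [0.5676, -0.0065, 0.196]
tool_rot: [-180.0, -0.0, 89.3]
contact_force: [-0.4, 0.7, 0.5]
grip_width: 0.007
grip_force: 0.0
```

Request:
{"fn": "step_arm", "kwargs": {
  "deltas": [
    [0,0,0.001,0,0],
    [0,0,0,0,0]
  ]
}}

```text
time: 30.7
position: [0.5676, -0.0065, 0.195]
tool_rot: [-180.0, -0.0, 89.3]
contact_force: [0.6, -0.4, 0.6]
grip_width: 0.003
grip_force: 0.0
```

Request:
{"fn": "step_arm", "kwargs": {
  "deltas": [
    [0,0,0.001,0,0],
    [0,0,0,0,0]
  ]
}}

```text
time: 30.9
position: [0.5676, -0.0065, 0.194]
tool_rot: [-180.0, -0.0, 89.3]
contact_force: [0.8, 0.3, 0.3]
grip_width: 0.004
grip_force: 0.0
```

Request:
{"fn": "step_arm", "kwargs": {
  "deltas": [
    [0,0,0.001,0,0],
    [0,0,0,0,0]
  ]
}}

```text
time: 31.1
position: [0.5676, -0.0065, 0.193]
tool_rot: [-180.0, -0.0, 89.3]
contact_force: [-0.3, -0.1, -0.2]
grip_width: 0.003
grip_force: 0.0
```

Request:
{"fn": "step_arm", "kwargs": {
  "deltas": [
    [0,0,0.001,0,0],
    [0,0,0,0,0]
  ]
}}

```text
time: 31.3
position: [0.5676, -0.0065, 0.192]
tool_rot: [-180.0, -0.0, 89.3]
contact_force: [1.1, -0.4, 0.8]
grip_width: 0.003
grip_force: 0.0
```

Request:
{"fn": "step_arm", "kwargs": {
  "deltas": [
    [0,0,0.001,0,0],
    [0,0,0,0,0]
  ]
}}

```text
time: 31.5
position: [0.5676, -0.0065, 0.1911]
tool_rot: [180.0, 0.0, 89.3]
contact_force: [0.2, 1.1, 0.2]
grip_width: 0.003
grip_force: 0.0
```

Request:
{"fn": "step_arm", "kwargs": {
  "deltas": [
    [0,0,0.0007,0,0],
    [0,0,0,0,0]
  ]
}}

```text
time: 31.7
position: [0.5677, -0.0065, 0.191]
tool_rot: [180.0, 0.0, 89.3]
contact_force: [-1.6, -0.6, 5.2]
grip_width: 0.005
grip_force: 2.4
```

Request:
{"fn": "step_arm", "kwargs": {
  "deltas": [
    [0,0,0.0007,0,0],
    [0,0,0,0,0]
  ]
}}

```text
time: 31.9
position: [0.5677, -0.0065, 0.1907]
tool_rot: [180.0, 0.0, 89.3]
contact_force: [-2.9, 0.0, 7.4]
grip_width: 0.002
grip_force: 4.0
```

The bit now touches at 0.1910 against a flush reference of 0.1872, so it stands about 3.9 mm up and needs about 4.1 mm more, or 22.5 mm of rim.

Request:
{"fn": "step_arm", "kwargs": {
  "deltas": [
    [0,0,-0.03,0,0],
    [-0.0375,-0.0027,0,0,0],
    [-0.0375,-0.0027,0,0,0],
    [-0.037,-0.0027,0,0,0],
    [0,0,0.02,0,0],
    [0,0,0.012,0,0],
    [0,0,0.002,0,0],
    [0,0,0,0,0],
    [0,0,0,0,0]
  ]
}}

```text
time: 32.8
position: [0.5582, -0.1177, 0.1857]
tool_rot: [-180.0, -0.0, 89.3]
contact_force: [-0.6, -0.7, -0.3]
grip_width: 0.004
grip_force: 0.1
```

Request:
{"fn": "step_arm", "kwargs": {
  "deltas": [
    [0,0,0.0006,0,0],
    [0,0,0,0,0]
  ]
}}

```text
time: 33.0
position: [0.5582, -0.1179, 0.1854]
tool_rot: [180.0, -0.0, 89.3]
contact_force: [-0.4, 1.2, 2.6]
grip_width: 0.007
grip_force: 1.6
```

Request:
{"fn": "step_arm", "kwargs": {
  "deltas": [
    [0,0,0.001,0,0],
    [0,0,0,0,0],
    [0,0.004,0,0,0],
    [0,0.004,0,0,0],
    [0,0.004,0.0002,0,0],
    [0,0.004,0.0003,0,0],
    [0,0.004,0.0003,0,0],
    [0,0,0,0,0]
  ]
}}

```text
time: 33.8
position: [0.579, -0.1183, 0.1841]
tool_rot: [179.9, -0.0, 89.3]
contact_force: [3.0, 2.3, 8.0]
grip_width: 0.004
grip_force: 3.8
```

Measure the bit again.

Request:
{"fn": "step_arm", "kwargs": {
  "deltas": [
    [0,0,-0.03,0,0],
    [0.0375,-0.0041,0,0,0],
    [0.0375,-0.0041,0,0,0],
    [0.037,-0.0041,0,0,0],
    [0,0,0.01,0,0],
    [0,0,0.003,0,0],
    [0,0,0,0,0],
    [0,0,0,0,0]
  ]
}}

```text
time: 34.6
position: [0.5673, -0.0074, 0.2003]
tool_rot: [-180.0, 0.0, 89.2]
contact_force: [-0.5, -1.0, 0.2]
grip_width: 0.006
grip_force: 0.0
```

Request:
{"fn": "step_arm", "kwargs": {
  "deltas": [
    [0,0,0.001,0,0],
    [0,0,0.001,0,0],
    [0,0,0,0,0]
  ]
}}

```text
time: 34.9
position: [0.5672, -0.0068, 0.1982]
tool_rot: [-180.0, 0.0, 89.3]
contact_force: [1.1, 0.5, -0.0]
grip_width: 0.002
grip_force: 0.0
```

Request:
{"fn": "step_arm", "kwargs": {
  "deltas": [
    [0,0,0.001,0,0],
    [0,0,0,0,0]
  ]
}}

```text
time: 35.1
position: [0.5672, -0.0065, 0.1972]
tool_rot: [-180.0, 0.0, 89.3]
contact_force: [0.8, -0.3, 0.3]
grip_width: 0.006
grip_force: 0.0
```

Request:
{"fn": "step_arm", "kwargs": {
  "deltas": [
    [0,0,0.0007,0,0],
    [0,0,0,0,0]
  ]
}}

```text
time: 35.3
position: [0.5672, -0.0065, 0.1966]
tool_rot: [-180.0, -0.0, 89.3]
contact_force: [-0.2, 0.4, 0.3]
grip_width: 0.007
grip_force: 0.0
```

Request:
{"fn": "step_arm", "kwargs": {
  "deltas": [
    [0,0,0.0007,0,0],
    [0,0,0,0,0]
  ]
}}

```text
time: 35.5
position: [0.5672, -0.0065, 0.1958]
tool_rot: [-180.0, -0.0, 89.3]
contact_force: [0.2, -0.5, 0.3]
grip_width: 0.008
grip_force: 0.0
```

Request:
{"fn": "step_arm", "kwargs": {
  "deltas": [
    [0,0,0.0006,0,0],
    [0,0,0,0,0]
  ]
}}

```text
time: 35.7
position: [0.5672, -0.0065, 0.1953]
tool_rot: [-180.0, -0.0, 89.3]
contact_force: [0.4, -0.0, 0.5]
grip_width: 0.004
grip_force: 0.0
```

Request:
{"fn": "step_arm", "kwargs": {
  "deltas": [
    [0,0,0.0006,0,0],
    [0,0,0,0,0]
  ]
}}

```text
time: 35.9
position: [0.5672, -0.0065, 0.1947]
tool_rot: [-180.0, -0.0, 89.3]
contact_force: [-0.2, 0.3, -0.7]
grip_width: 0.006
grip_force: 0.0
```

Request:
{"fn": "step_arm", "kwargs": {
  "deltas": [
    [0,0,0.0006,0,0],
    [0,0,0,0,0]
  ]
}}

```text
time: 36.1
position: [0.5672, -0.0065, 0.1946]
tool_rot: [180.0, 0.0, 89.3]
contact_force: [-0.6, 0.1, 4.6]
grip_width: 0.006
grip_force: 2.0
```

The bit touches at 0.1946. Take the target from the bar itself with a light touch on its top.

Request:
{"fn": "step_arm", "kwargs": {
  "deltas": [
    [0,0,-0.01,0,0],
    [0.0412,0.0033,0,0,0],
    [0.0413,0.0033,0,0,0],
    [0,0,0.006,0,0],
    [0,0,0.0,0,0],
    [0,0,0.0,0,0]
  ]
}}

```text
time: 36.7
position: [0.5748, 0.0754, 0.1983]
tool_rot: [-180.0, 0.0, 89.3]
contact_force: [-0.2, 0.1, -0.2]
grip_width: 0.005
grip_force: 0.0
```

Request:
{"fn": "step_arm", "kwargs": {
  "deltas": [
    [0,0,0.001,0,0],
    [0,0,0.001,0,0],
    [0,0,0,0,0]
  ]
}}

```text
time: 37.0
position: [0.5748, 0.0754, 0.1961]
tool_rot: [-180.0, 0.0, 89.2]
contact_force: [0.1, 0.4, 0.1]
grip_width: 0.008
grip_force: 0.0
```

Request:
{"fn": "step_arm", "kwargs": {
  "deltas": [
    [0,0,0.0007,0,0],
    [0,0,0,0,0]
  ]
}}

```text
time: 37.2
position: [0.5748, 0.0758, 0.1954]
tool_rot: [-180.0, 0.0, 89.3]
contact_force: [-0.8, 0.2, 0.5]
grip_width: 0.004
grip_force: 0.0
```

Request:
{"fn": "step_arm", "kwargs": {
  "deltas": [
    [0,0,0.0006,0,0],
    [0,0,0,0,0]
  ]
}}

```text
time: 37.4
position: [0.5749, 0.0759, 0.195]
tool_rot: [180.0, -0.0, 89.3]
contact_force: [-0.7, 0.2, 1.2]
grip_width: 0.006
grip_force: 0.9
```

Request:
{"fn": "step_arm", "kwargs": {
  "deltas": [
    [0,0,0.0005,0,0],
    [0,0,0,0,0]
  ]
}}

```text
time: 37.6
position: [0.5749, 0.0759, 0.195]
tool_rot: [180.0, 0.0, 89.3]
contact_force: [-2.5, -0.8, 5.7]
grip_width: 0.004
grip_force: 2.7
```

The bar reads 0.1951 and the bit 0.1946 at equal force, so roll 2.6 mm more.

Request:
{"fn": "step_arm", "kwargs": {
  "deltas": [
    [0,0,-0.02,0,0],
    [-0.0485,-0.0013,0,0,0],
    [-0.0485,-0.0014,0,0,0],
    [-0.0485,-0.0013,0,0,0],
    [-0.0485,-0.0014,0,0,0],
    [0,0,0.015,0,0],
    [0,0,0.01,0,0],
    [0,0,0.001,0,0],
    [0,0,0,0,0],
    [0,0,0,0,0]
  ]
}}

```text
time: 38.6
position: [0.5673, -0.1169, 0.1889]
tool_rot: [180.0, 0.0, 89.4]
contact_force: [-0.6, -0.4, 0.8]
grip_width: 0.007
grip_force: 0.0
```

Request:
{"fn": "step_arm", "kwargs": {
  "deltas": [
    [0,0,0.001,0,0],
    [0,0,0,0,0]
  ]
}}

```text
time: 38.8
position: [0.5672, -0.1176, 0.1876]
tool_rot: [180.0, 0.0, 89.3]
contact_force: [-0.1, -0.4, -0.6]
grip_width: 0.007
grip_force: 0.0
```

Request:
{"fn": "step_arm", "kwargs": {
  "deltas": [
    [0,0,0.001,0,0],
    [0,0,0,0,0]
  ]
}}

```text
time: 39.0
position: [0.567, -0.118, 0.1863]
tool_rot: [-180.0, 0.0, 89.3]
contact_force: [0.4, 0.5, 0.0]
grip_width: 0.006
grip_force: 0.0
```

Request:
{"fn": "step_arm", "kwargs": {
  "deltas": [
    [0,0,0.001,0,0],
    [0,0,0,0,0]
  ]
}}

```text
time: 39.2
position: [0.5671, -0.118, 0.1858]
tool_rot: [180.0, 0.0, 89.3]
contact_force: [-1.0, 0.4, 4.5]
grip_width: 0.005
grip_force: 1.8
```

Request:
{"fn": "step_arm", "kwargs": {
  "deltas": [
    [0,0,0.0008,0,0],
    [0,0,0,0,0]
  ]
}}

```text
time: 39.4
position: [0.5674, -0.118, 0.1857]
tool_rot: [179.9, 0.0, 89.3]
contact_force: [-1.6, 1.6, 9.1]
grip_width: 0.006
grip_force: 4.6
```

Request:
{"fn": "step_arm", "kwargs": {
  "deltas": [
    [0,0.0013,0,0,0],
    [0,0.0013,0,0,0],
    [0,0,0,0,0],
    [0,0,0,0,0]
  ]
}}

```text
time: 39.8
position: [0.5701, -0.1181, 0.1857]
tool_rot: [179.9, 0.0, 89.3]
contact_force: [-0.6, 0.9, 9.1]
grip_width: 0.003
grip_force: 4.6
```

Request:
{"fn": "step_arm", "kwargs": {
  "deltas": [
    [0,0,-0.02,0,0],
    [0.0372,-0.0014,0,0,0],
    [0.0372,-0.0014,0,0,0],
    [0.0371,-0.0015,0,0,0],
    [0,0,0.006,0,0],
    [0,0,0.001,0,0],
    [0,0,0,0,0],
    [0,0,0,0,0]
  ]
}}

```text
time: 40.6
position: [0.5668, -0.0074, 0.1975]
tool_rot: [-180.0, 0.0, 89.2]
contact_force: [-1.0, 0.3, 0.3]
grip_width: 0.009
grip_force: 0.0
```

Request:
{"fn": "step_arm", "kwargs": {
  "deltas": [
    [0,0,0.001,0,0],
    [0,0,0,0,0]
  ]
}}

```text
time: 40.8
position: [0.5667, -0.007, 0.1965]
tool_rot: [-180.0, 0.0, 89.2]
contact_force: [0.2, -0.4, 0.2]
grip_width: 0.005
grip_force: 0.0
```

Request:
{"fn": "step_arm", "kwargs": {
  "deltas": [
    [0,0,0.0006,0,0],
    [0,0,0,0,0]
  ]
}}

```text
time: 41.0
position: [0.5667, -0.0066, 0.1959]
tool_rot: [-180.0, 0.0, 89.3]
contact_force: [-0.5, 0.5, -0.4]
grip_width: 0.007
grip_force: 0.0
```

Request:
{"fn": "step_arm", "kwargs": {
  "deltas": [
    [0,0,0.0006,0,0],
    [0,0,0,0,0]
  ]
}}

```text
time: 41.2
position: [0.5667, -0.0065, 0.1953]
tool_rot: [-180.0, -0.0, 89.3]
contact_force: [-0.8, 0.5, 0.9]
grip_width: 0.003
grip_force: 0.0
```

Request:
{"fn": "step_arm", "kwargs": {
  "deltas": [
    [0,0,0.0006,0,0],
    [0,0,0,0,0]
  ]
}}

```text
time: 41.4
position: [0.5667, -0.0065, 0.1951]
tool_rot: [180.0, 0.0, 89.3]
contact_force: [-1.5, -0.4, 4.1]
grip_width: 0.007
grip_force: 1.7
```

The bit touches at 0.1951, level with the bar. Now raise, cross over the guard arm and come down behind the knob.

Request:
{"fn": "step_arm", "kwargs": {
  "deltas": [
    [0,0,-0.048,0,0],
    [0,0,-0.0475,0,0],
    [-0.0394,-0.0237,0,0,0],
    [-0.0394,-0.0237,0,0,0],
    [-0.0394,-0.0237,0,0,0],
    [-0.0394,-0.0237,0,0,0],
    [-0.0394,-0.0235,0,0,0],
    [0,0,0,0,0],
    [0,0,0,0,0]
  ]
}}

```text
time: 42.3
position: [0.4456, -0.2026, 0.2903]
tool_rot: [180.0, -0.0, 89.2]
contact_force: [1.2, -0.3, -0.0]
grip_width: 0.002
grip_force: 0.0
```

```bash
python3 - <<'E'
from h import *
np.set_printoptions(precision=4,suppress=True)
s=sensors.state();im,c=shot('wrist');cv2.imwrite('pics/w9.png',im);print(s['position'],s['tool_rot'],s['joint_pos'])
print('tool to start',tool([.446,-.202,.2415]))
print('knob pred',proj(c,[.5662-.12*.957,-.2018+.12*.29,.288]))
E
```

```text
[ 0.4456 -0.2026  0.2903] [179.9828  -0.0036  89.167 ] [-27.4413 -17.1146  95.6054   0.0111 101.4955 -26.606 ]
tool to start [-0.0001 -0.0001  0.0488]
knob pred (np.float64(254.2253483373627), np.float64(174.7582789661111))
```

View pics/w9.png

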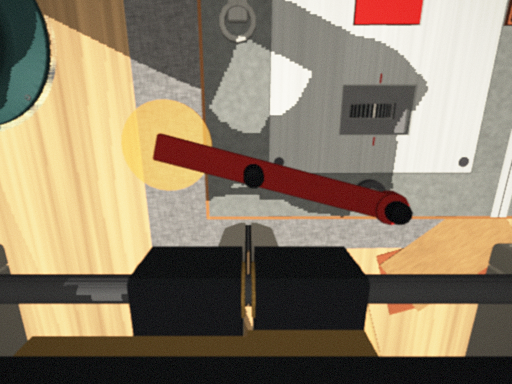

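The knob is at (254,176), as predicted, with the fingertip behind it. Swing the guard.

Request:
{"fn": "step_arm", "kwargs": {
  "deltas": [
    [0,0,0.025,0,0],
    [0,0,0.0238,0,0],
    [0,0,0,0,0],
    [0.01047,0.00046,0,5,0],
    [0.01047,0.00046,0,5,0],
    [0.01047,0.00046,0,5,0],
    [0.01047,0.00046,0,5,0],
    [0.01047,0.00046,0,5,0],
    [0.01047,0.00046,0,5,0],
    [0,0,0,0,0]
  ]
}}

```text
time: 43.35
position: [0.4637, -0.1407, 0.2426]
tool_rot: [180.0, -0.0, 59.3]
contact_force: [0.6, -0.9, -0.2]
grip_width: 0.005
grip_force: 0.0
```

```bash
cat > g.py <<'E'
from h import *
s=sensors.state();im,c=shot('top');P=np.array([.5662,-.2018]);d=s['position'][:2]-P
print('tcp r,theta',np.hypot(*d),np.degrees(np.arctan2(-d[0],d[1])),s['tool_rot'],s['contact_force'])
ppx=np.array([P[0]-.003,P[1]]);S=0;h=cv2.cvtColor(im,cv2.COLOR_BGR2HSV)
m=((h[...,0]<8)|(h[...,0]>172))&(h[...,1]>130)&(h[...,2]>60)
pts=np.array([cast(c,u,v,.264)[:2] for v,u in zip(*np.where(m))]);q=pts-ppx;r_=np.hypot(*q.T)
k=(r_>.04)&(r_<.15)
print(k.sum(),'arm angle',np.degrees(np.median(np.arctan2(-q[k,0],q[k,1]))))
E
python3 g.py
```

```text
tcp r,theta 0.1193145578640757 59.219946417223184 [ 1.79958951e+02 -2.23512839e-02  5.93405562e+01] [ 0.56777734 -0.89073717 -0.17694188]
31 arm angle 46.947060580764024
```

Request:
{"fn": "step_arm", "kwargs": {
  "deltas": [
    [0.01047,0.00046,0,5,0],
    [0.01047,0.00046,0,5,0],
    [0.01047,0.00046,0,5,0],
    [0.01047,0.00046,0,5,0],
    [0.01047,0.00046,0,5,0],
    [0.01047,0.00046,0,5,0],
    [0.01047,0.00046,0,5,0],
    [0.01047,0.00046,0,5,0],
    [0.01047,0.00046,0,5,0],
    [0,0,0,0,0]
  ]
}}

```text
time: 44.4
position: [0.5371, -0.0869, 0.2416]
tool_rot: [-180.0, 0.0, 14.4]
contact_force: [-0.2, -1.0, -0.3]
grip_width: 0.008
grip_force: 0.0
```

Request:
{"fn": "step_arm", "kwargs": {
  "deltas": [
    [0.003,0,0,1,0],
    [0.003,0,0,1,0],
    [0,0,0,0,0]
  ]
}}

```text
time: 44.7
position: [0.5424, -0.0858, 0.2416]
tool_rot: [180.0, -0.0, 12.3]
contact_force: [-0.3, -0.3, -0.1]
grip_width: 0.003
grip_force: 0.0
```

Request:
{"fn": "step_arm", "kwargs": {
  "deltas": [
    [0.002,0,0,1,0],
    [0,0,0,0,0]
  ]
}}

```text
time: 44.9
position: [0.5443, -0.0853, 0.2415]
tool_rot: [180.0, -0.0, 11.3]
contact_force: [0.8, 0.1, 0.9]
grip_width: 0.01
grip_force: 0.0
```

Request:
{"fn": "step_arm", "kwargs": {
  "deltas": [
    [0.002,0,0,1,0],
    [0,0,0,0,0]
  ]
}}

```text
time: 45.1
position: [0.5464, -0.0848, 0.2414]
tool_rot: [-180.0, -0.0, 10.2]
contact_force: [-0.5, 0.2, 0.8]
grip_width: 0.004
grip_force: 0.0
```

Request:
{"fn": "step_arm", "kwargs": {
  "deltas": [
    [0.002,0,0,1,0],
    [0,0,0,0,0]
  ]
}}

```text
time: 45.3
position: [0.5483, -0.0844, 0.2414]
tool_rot: [-180.0, 0.0, 9.2]
contact_force: [-0.5, 0.5, 0.3]
grip_width: 0.003
grip_force: 0.0
```

Request:
{"fn": "step_arm", "kwargs": {
  "deltas": [
    [0.002,0,0,1,0],
    [0,0,0,0,0]
  ]
}}

```text
time: 45.5
position: [0.55, -0.0842, 0.2414]
tool_rot: [-180.0, 0.0, 8.2]
contact_force: [-3.2, -0.2, 1.4]
grip_width: 0.004
grip_force: 1.8
```

Request:
{"fn": "step_arm", "kwargs": {
  "deltas": [
    [0.0015,0,0,1,0],
    [0,0,0,0,0]
  ]
}}

```text
time: 45.7
position: [0.5503, -0.084, 0.2414]
tool_rot: [-180.0, 0.2, 7.2]
contact_force: [-16.7, 0.2, 2.7]
grip_width: 0.004
grip_force: 7.9
```

Request:
{"fn": "step_arm", "kwargs": {
  "deltas": [
    [0.0015,0,0,0,0],
    [0,0,0,0,0]
  ]
}}

```text
time: 45.9
position: [0.5505, -0.084, 0.2413]
tool_rot: [-180.0, 0.4, 7.2]
contact_force: [-28.4, -0.6, 6.5]
grip_width: 0.004
grip_force: 14.2
```

```bash
python3 g.py
```

```text
tcp r,theta 0.11883267960614755 7.573377654048698 [-179.96838398    0.37950344    7.23484839] [-28.44561777  -0.59769957   6.45273153]
1 arm angle -1.2740711962441793
```

The guard is against its stop: the force jumped at the expected spot. Back off and rise clear.

Request:
{"fn": "step_arm", "kwargs": {
  "deltas": [
    [-0.003,0,0,0,0],
    [-0.02,0,0,0,0],
    [-0.03,0,0,0,0],
    [0,0,-0.04,0,0],
    [0,0,-0.04,0,0],
    [-0.04,0,-0.03,0,0],
    [-0.04,0,0,0,0],
    [0,0,0,0,0],
    [0,0,0,0,0]
  ]
}}

```text
time: 46.85
position: [0.4211, -0.1007, 0.3519]
tool_rot: [180.0, -0.1, 7.2]
contact_force: [0.4, 0.3, 0.0]
grip_width: 0.006
grip_force: 0.0
```

```bash
python3 g.py; python3 - <<'E'
from h import *
np.set_printoptions(precision=4,suppress=True)
im,c=shot('wrist');print(redrect(im,c,.26,(.567,-.1)))
h=cv2.cvtColor(im,cv2.COLOR_BGR2HSV)
m=((h[...,0]<8)|(h[...,0]>172))&(h[...,1]>130)&(h[...,2]>50)
pts=np.array([cast(c,u,v,.264)[:2] for v,u in zip(*np.where(m))]);k=(pts[:,1]>-.19)&(pts[:,1]<-.06)&(abs(pts[:,0]-.567)<.05)
p=pts[k];print(len(p));
for a in np.arange(-.19,-.06,.02):
    q=p[(p[:,1]>a)&(p[:,1]<a+.02),0]
    if len(q)>5: print(round(a+.01,3),q.min(),q.max())
print(sensors.state()['position'],sensors.state()['time'])
# setup bar/other items unchanged, via top camera
a=cv2.imread('top0raw.png');b,ct=shot('top')
r0=redrect(a,ct,.225,(.62,.18));r1=redrect(b,ct,.225,(.62,.18));print(r0,r1)
E
```

```text
tcp r,theta 0.17686469190752188 55.15205497239772 [ 1.79962874e+02 -9.97025526e-02  7.23983332e+00] [0.4359721  0.25096176 0.03196176]
204 arm angle -0.2275360202908115
(np.float64(12.897914746238598), ((557.755126953125, -108.99380493164062), (216.08949279785156, 48.613929748535156), 89.7056655883789))
3442
-0.18 0.5540987408337903 0.5766460670749102
-0.16 0.5548662144427033 0.5767569974320824
-0.14 0.5553051879423115 0.577418637361104
-0.12 0.5554363800278277 0.5775137117251661
-0.1 0.5557119561626371 0.5776228827797928
-0.08 0.556258853343741 0.5775983637966294
-0.06 0.5562721605438447 0.5777019485690763
[ 0.4217 -0.1006  0.351 ] 46.95
None None
```

```bash
python3 -c "
from workcell import r
print(r.hand_in())"
```

```text
the job is handed in; nothing more can be done
None
```

The job is handed in at about 47 s: the insert is pressed home (both ends bottom at the same height), the bit reads level with the bar by touch, and the guard is against its stop. I saw nothing disturb the large insert, block or spanner, but my last numeric check on the large insert found nothing, so that is unconfirmed.

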